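# Zero the dish stage and raise it four clicks

### The arm

A 7-joint arm with a two-finger parallel gripper is mounted at the origin on a cart in front of the work surface, level with it; the furniture and walls round the work are solid. World frame = base frame: x ahead of the robot, y to its left, z up, the work surface at z = 0. Lengths are in m, angles in rad, forces in N, time in s.
With the tool pointing down it reaches from about 0.4 to 0.9 m from the base axis. Payload 5.5 kg.
Tool frame: the origin (TCP) lies midway between the tips of the shut fingers; the grasp point (between the pads) lies 19 mm behind it; z points along the fingers, y is the direction in which the jaws open and shut (so a half turn about z gives the same grasp; the last joint's range is limited). The gripper opens to 92 mm and grips with 3 to 60 N. Pads are 19 mm wide; open, the fingers measure 130 mm over their backs; the gripper's body (75 mm by 190 mm) begins 47 mm behind the grasp point.
Start: joints at [-0.935, 0.501, -0.427, 1.55, 0.221, 1.138, -0.21], TCP at [0.237, 0.605, 0.227] pointing down, gripper open.
Joint ranges: [-2.88, 2.88], [-0.31, 2.03], [-1.54, 1.56], [0.2, 2.42], [-1.41, 4.55], [0.19, 2.02], [-2.57, 2.57]. Speed limits (rad/s): [2.57, 2.57, 3.14, 3.14, 3.14, 3.14, 3.14].

### API

Orientations are given as a unit quaternion [w, x, y, z].
In Python, from bench import ctrl gives the robot as it stands. The module is installed in compiled form; this text tells all that it offers.
- The arm moves only by the tool servo_tool, never from a script. Its arguments are lists of equal length, an entry for each row: "twist": the turn, a rotation vector about the tool's x, y, z in degrees, a list of three; "translation": the shift along the tool's x, y, z in cm, a list of three; "grip": the closure, from -1 (fully open) to 1 (shut), so that 0 is half open. In form: {"twist": [[wx, wy, wz], ...], "translation": [[x, y, z], ...], "grip": [grip, ...]}. A call has 1 to 5 rows; each row shifts and turns the commanded pose from where the row before left it, along the tool's axes as they then stand; what a row does not reach is not made up. A row lasts 1/10 s, in which the tool goes at most 50 mm and 8.59 degrees, less where a joint would pass 70% of its speed; a pose out of reach is approached as far as the arm can. A call with a gripper value outside its range is refused whole. The fingers move at their own pace and stop on an object; the grip force is fixed at half the most. Time passes only in rows, so rows that do not move let the fingers close. It gives the time, the measured TCP pose, the force and the opening at its end, in the units of the state.
- ctrl.read_state(): the state, without advancing time (a new reading comes with each control period).
- ctrl.snapshot(name): name is "scene" or "top" or "wrist"; returns the picture (480x640x3 uint8, red, green, blue); there is no depth.
- ctrl.camera_info(name): a dict with "fx", "fy", "cx", "cy" (pixels), "R" (3x3) and "t" (3): a world point X has camera coordinates R X + t; the wrist camera has in their place "hand_eye" (4x4, takes a point from camera to tool coordinates, whose origin is the TCP and whose axes are the flange's). Camera axes: x right, y down, z forward; pixel columns grow to the right and rows downward; lengths in m; the calibration is good to about 2 mm. A picture is of the moment at which its call begins: read the wrist's pose just before it. camera_info takes no time and is no camera call.
- ctrl.sign_off(): hands the job in, once; it reports no verdict.
The state is a dict: "time_s": time; "joint_pos": joint angles; "joint_vel": joint speeds; "joint_torque": joint torques, N m; "position": TCP position; "ee_rot": TCP orientation; "wrist_force": force on the tool from outside, world axes, zero at the start; "ft_torque": the same for the moment, N m; "grip_width": opening from 0.0 (shut) to 1.0 (fully open).
Only numpy, scipy, OpenCV 4.12 (cv2) and the standard library are available. Lean on these libraries where they do the work, as an engineer would, in place of code of your own. Each camera call takes 0.05 s, during which the arm holds its last target.

### The job

Zero the white dish stage: turn its black knob anticlockwise, seen from above, back to the bottom stop without forcing it against the stop, then turn it clockwise exactly four clicks, counted by feel because the knob has free play, and let go. Work the stage by its knob only and leave the bottles, the loose dish and the timer where they stand.

Things in the scene. Friction and masses are not known exactly. Their poses are not given: they have to be found in the camera images.
- dish_stage: White and grey instrument fixed to the table, 124 x 236 x 46 mm (x, y, z). Origin: centre of its underside on the table; its z is up. The knob stands on its top at the -y end, the round lift plate at the +y end.
- knob_axis (a point): Point on the knob's upright axis, 76 mm above the table, a good height to grip at (fixed to the stage, does not turn). The knob is a round, finely ribbed black cylinder, 42 mm in diameter, without a pointer; its sides run from 53 to 91 mm above the table, above a flange 58 mm across whose top is 51 mm above the table. Clockwise from above raises the lift plate.
- knob_top (a point): Point on the axis at the knob's top, 91 mm above the table (fixed). How a click feels: 18 even detents a turn (20 degrees each). In each click the resisting torque climbs to about 0.2 N m, then drops to nearly nothing as the spindle jumps into the next detent, and stays so for half a click until the next builds.
- knob_foot (a point): Point on the axis under the knob, 51 mm above the table (fixed). Free play: after each change of direction the knob turns freely by a good part of a click before the first click builds, so angle does not tell the count. Bottom stop, a rubber buffer: torque climbs steadily past 0.3 N m and does not drop; above 0.6 N m it is being forced. Let go there, it rests in the zero detent.
- lift: Round aluminium lift plate, 84 mm in diameter, a red dish fixed on it. Origin: centre of its underside, 125 mm from the knob's axis toward the stage's +y, 49.0 mm above the stage's origin at the bottom stop and only 0.5 mm higher for each click clockwise (too little to be measured by eye); 2 to 4 clicks up at the start. Dish top at most 80 mm above the table.
- bottle_red: Brown bottle with a red cap, 34 mm in diameter, 62 mm tall, standing loose. Origin: centre of its underside.
- bottle_blue: Brown bottle with a blue cap, 34 mm in diameter, 62 mm tall, standing loose. Origin: centre of its underside.
- dish_tan: Flat round dish with tan agar, 64 mm in diameter, 16 mm high at most, lying loose. Origin: centre of its underside.
- timer: White timer with a green and a red button, 70 x 62 x 19 mm, lying loose. Origin: centre of its underside.

How it is judged:
On the way:
1. the stage is wound down to its bottom stop (lift plate less than a quarter click above zero) (z of lift in the frame of dish_stage below 0.04913 m), for 0.2 s.
At the end, for the whole second after the job is handed in: after having been at its bottom stop, the lift plate rests in the fourth detent, 2.0 mm up within 0.2 mm (0.4 of a click), and the knob is released (z of lift in the frame of dish_stage between 0.0508 and 0.0512 m and linear speed of lift below 0.001 m/s); the robot touches nothing.
It fails at once if the bottom stop is forced: the spindle is wound more than 0.1 rad past zero (about 0.6 N m on the knob), the plate 0.15 mm low (z of lift in the frame of dish_stage below 0.04885 m).
It fails at once if the lift plate or its dish is pushed by the robot with more than 2 N (contact force between the arm and lift above 2 N).
It fails at once if a bottle is moved more than 20 mm or tipped (distance of any of bottle_red, bottle_blue from where it was at the start of the episode above 0.02 m or angle between any of bottle_red, bottle_blue's own z axis and vertical above 0.35 rad).
It fails at once if the loose dish is moved more than 20 mm (distance of dish_tan from where it was at the start of the episode above 0.02 m).
It fails at once if the timer is moved more than 20 mm (distance of timer from where it was at the start of the episode above 0.02 m).
It also fails if it takes over 67 s, if anything falls off the work surface, if the arm or the gripper's body presses on something with over 40 N, if the wrist force passes 120 N, or if a joint passes its speed limit or range.

## Working session

There is one attempt and no reset: what is moved stays moved. The work goes in short steps, Python scripts to look and compute and a tool call to move; the robot and the scene stay as the last step left them, time stands still between calls to the robot, and variables do not carry over. Pictures are saved under pics/ and viewed, and the job is handed in when it is done.

Besides the shell and the picture viewer there is one more tool, called after "Request:" by a JSON object that holds its "api" and its "payload", one argument or row to a line. servo_tool: Moves the arm, as the interface text tells. Its arguments: {"type":"object","properties":{"twist":{"type":"array","items":{"type":"array","items":{"type":"number"}}},"translation":{"type":"array","items":{"type":"array","items":{"type":"number"}}},"grip":{"type":"array","items":{"type":"number"}}},"required":["twist","translation","grip"]}

```bash
mkdir -p pics; python3 - <<'E'
from bench import ctrl
import cv2,numpy as np
s=ctrl.read_state()
for k,v in s.items(): print(k,np.round(v,4))
for n in ("scene","top"):
    im=ctrl.snapshot(n); cv2.imwrite(f"pics/{n}0.png",im[:,:,::-1]); print(n,ctrl.camera_info(n))
print(ctrl.camera_info("wrist"))
E
```

```text
time_s 0.0
joint_pos [-0.9348  0.5019 -0.4268  1.5514  0.2208  1.1383 -0.2103]
joint_vel [-0.0013 -0.0004  0.0011  0.0007  0.0017 -0.0005 -0.0002]
joint_torque [-2.00000e-04 -5.66589e+01 -5.81650e+00 -2.79111e+01 -6.88000e-02
  3.07000e-02  2.00000e-04]
position [0.2365 0.6047 0.2257]
ee_rot [-2.000e-04  1.853e-01  9.827e-01 -1.000e-03]
wrist_force [-0.5867  0.1345  0.0253]
ft_torque [-0.0867 -0.0192  0.014 ]
grip_width 0.9998
scene {'fx': 606.7968454825271, 'fy': 606.7968454825271, 'cx': 322.36582651169084, 'cy': 244.0406023695439, 'R': array([[ 0.87783367, -0.47884299, -0.01083745],
       [-0.31317239, -0.55670599, -0.76941634],
       [ 0.36239634,  0.67881355, -0.63865566]]), 't': array([-0.43478092,  0.19699354,  0.86983403])}
top {'fx': 590.1590345600885, 'fy': 590.1590345600885, 'cx': 308.1461653714408, 'cy': 241.35075170120993, 'R': array([[-0.01605541, -0.99968497, -0.01929198],
       [-0.99822904,  0.01713139, -0.05696757],
       [ 0.05728013,  0.01834317, -0.99818962]]), 't': array([-0.00184319,  0.49496111,  1.18032374])}
{'fx': 428.7860522345834, 'fy': 428.7860522345834, 'cx': 317.25718272486756, 'cy': 236.87016345306765, 'hand_eye': array([[ 3.44389443e-04, -9.64972356e-01, -2.62351354e-01,
         7.17614347e-02],
       [ 9.99999915e-01,  3.92163727e-04, -1.29741060e-04,
        -2.06179696e-04],
       [ 2.28081221e-04, -2.62351287e-01,  9.64972409e-01,
        -1.58094450e-01],
       [ 0.00000000e+00,  0.00000000e+00,  0.00000000e+00,
         1.00000000e+00]])}
```

```bash
ls -la .
```

```text
total 12
drwxr-xr-x  3 agent agent 4096 Dec  6 17:22 .
drwxr-xr-x 23 root  root  4096 Dec  6 17:22 ..
drwxr-xr-x  2 agent agent 4096 Dec  6 17:22 pics
```

View pics/scene0.png

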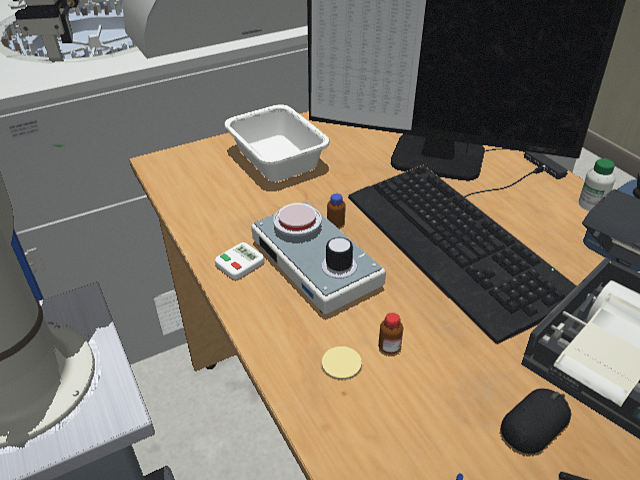

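View pics/top0.png

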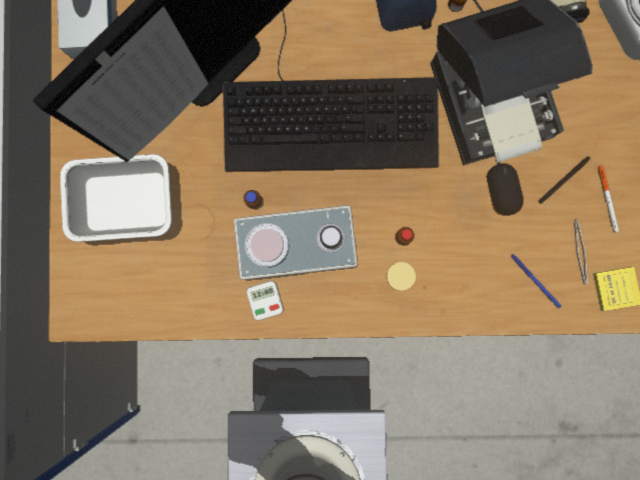

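The scene view shows the stage in the middle, with its knob at (340,253). In the top view the knob is at about (330,237), the plate at (266,244), the blue bottle at (253,199), the red bottle at (404,236), the tan dish at (401,276) and the timer at (265,300).

```bash
cat > h.py <<'E'
import numpy as np, cv2
from bench import ctrl
def ray(n,u,v):
    c=ctrl.camera_info(n); d=c["R"].T@np.array([(u-c["cx"])/c["fx"],(v-c["cy"])/c["fy"],1]); o=-c["R"].T@c["t"]; return o,d
def onz(n,u,v,z):
    o,d=ray(n,u,v); return o+d*(z-o[2])/d[2]
E
python3 - <<'E'
from h import *
im=cv2.imread("pics/top0.png")
big=cv2.resize(im[190:330,220:440],None,fx=3.6,fy=3.6,interpolation=cv2.INTER_CUBIC);cv2.imwrite("pics/topz.png",big)
s=cv2.imread("pics/scene0.png");cv2.imwrite("pics/sz.png",cv2.resize(s[190:320,240:400],None,fx=4.5,fy=4.5,interpolation=cv2.INTER_CUBIC))
for n,u,v,z in [("top",330.5,237,.091),("top",266,244.5,.07),("top",253,199,.062),("top",404.5,235.5,.062),("top",401,276,.016),("top",265,300,.019),("scene",340,243.5,.091)]: print(n,u,v,onz(n,u,v,z).round(4))
E
```

```text
top 330.5 237 [ 0.498  -0.0539  0.091 ]
top 266 244.5 [0.487  0.0704 0.07  ]
top 253 199 [0.5768 0.0955 0.062 ]
top 404.5 235.5 [ 0.5003 -0.1978  0.062 ]
top 401 276 [ 0.4219 -0.1954  0.016 ]
top 265 300 [0.3782 0.0783 0.019 ]
scene 340 243.5 [ 0.5    -0.0516  0.091 ]
```

View pics/topz.png

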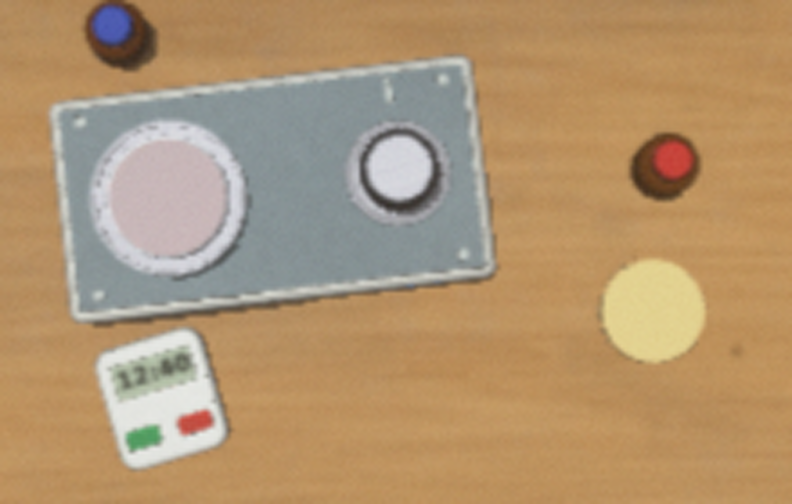

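View pics/sz.png

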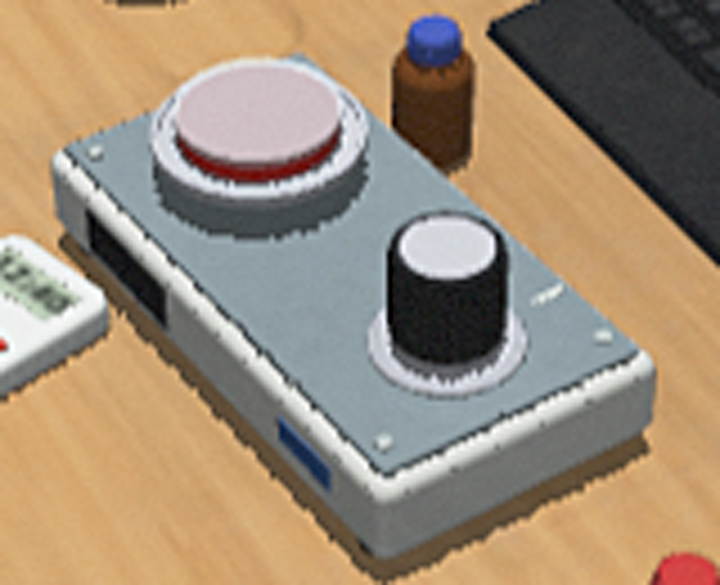

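Request:
{"api": "servo_tool", "payload": {
  "twist": [
    [0,0,0],
    [0,0,0],
    [0,0,0],
    [0,0,0],
    [0,0,0]
  ],
  "translation": [
    [-3,-3.2,0],
    [-3,-3.2,0],
    [-3,-3.2,0],
    [-3,-3.2,0],
    [-3,-3.2,0]
  ],
  "grip": [-1,-1,-1,-1,-1]
}}

```text
time_s: 0.6
position: [0.3185, 0.3997, 0.2263]
ee_rot: [-0.0, 0.185, 0.983, -0.0]
wrist_force: [1.2, -0.1, 0.5]
grip_width: 1.0
```

Request:
{"api": "servo_tool", "payload": {
  "twist": [
    [0,0,0],
    [0,0,0],
    [0,0,0],
    [0,0,0],
    [0,0,0]
  ],
  "translation": [
    [-3,-3.2,0],
    [-3,-3.2,0],
    [-3,-3.2,0],
    [-3,-3.2,0],
    [-3,-3.2,0]
  ],
  "grip": [-1,-1,-1,-1,-1]
}}

```text
time_s: 1.1
position: [0.3997, 0.1962, 0.2266]
ee_rot: [-0.0, 0.185, 0.983, -0.0]
wrist_force: [0.3, 0.9, 1.3]
grip_width: 0.997
```

```bash
python3 -c "
from h import *
s=ctrl.read_state()
for k,v in s.items(): print(k,np.round(v,3))"
```

```text
time_s 1.1
joint_pos [-0.277  0.111 -0.256  2.044  0.034  0.99   0.649]
joint_vel [ 0.617 -0.117  0.395  0.115 -0.088 -0.027  1.041]
joint_torque [-3.4960e+00 -3.3152e+01 -2.0850e+00 -2.5442e+01 -9.0000e-03  3.8400e-01
 -1.4010e+00]
position [0.4   0.196 0.227]
ee_rot [-0.     0.185  0.983 -0.   ]
wrist_force [0.32  0.893 1.253]
ft_torque [ 0.001 -0.109  0.001]
grip_width 0.997
```

Request:
{"api": "servo_tool", "payload": {
  "twist": [
    [0,0,0],
    [0,0,0],
    [0,0,0],
    [0,0,0],
    [0,0,0]
  ],
  "translation": [
    [-3,-3.2,0],
    [-3,-3.2,0],
    [-3,-3.2,0],
    [-3,-3.2,0],
    [-3,-3.2,0]
  ],
  "grip": [-1,-1,-1,-1,-1]
}}

```text
time_s: 1.6
position: [0.4811, -0.0073, 0.2266]
ee_rot: [-0.0, 0.185, 0.983, -0.0]
wrist_force: [0.7, 0.9, -0.5]
grip_width: 1.001
```

Request:
{"api": "servo_tool", "payload": {
  "twist": [
    [0,0,8],
    [0,0,8],
    [0,0,8],
    [0,0,8],
    [0,0,8]
  ],
  "translation": [
    [0,0,0],
    [0,0,0],
    [0,0,0],
    [0,0,0],
    [0,0,0]
  ],
  "grip": [-1,-1,-1,-1,-1]
}}

```text
time_s: 2.1
position: [0.4806, -0.0056, 0.2264]
ee_rot: [-0.0, 0.513, 0.859, -0.0]
wrist_force: [0.7, 0.7, -0.1]
grip_width: 0.998
```

Request:
{"api": "servo_tool", "payload": {
  "twist": [
    [0,0,8],
    [0,0,8],
    [0,0,8],
    [0,0,8],
    [0,0,8]
  ],
  "translation": [
    [0,0,0],
    [0,0,0],
    [0,0,0],
    [0,0,0],
    [0,0,0]
  ],
  "grip": [-1,-1,-1,-1,-1]
}}

```text
time_s: 2.6
position: [0.4806, -0.0055, 0.2264]
ee_rot: [-0.0, 0.775, 0.631, -0.0]
wrist_force: [0.5, 0.2, -1.1]
grip_width: 1.0
```

Request:
{"api": "servo_tool", "payload": {
  "twist": [
    [0,0,8],
    [0,0,8],
    [0,0,8],
    [0,0,8],
    [0,0,0]
  ],
  "translation": [
    [0,0,0],
    [0,0,0],
    [0,0,0],
    [0,0,0],
    [0,0,0]
  ],
  "grip": [-1,-1,-1,-1,-1]
}}

```text
time_s: 3.1
position: [0.4807, -0.0055, 0.2264]
ee_rot: [-0.0, 0.919, 0.395, -0.0]
wrist_force: [0.1, -0.1, 0.6]
grip_width: 1.0
```

```bash
python3 -c "
from h import *
s=ctrl.read_state()
for k,v in s.items(): print(k,np.round(v,4).tolist())
im=ctrl.snapshot('wrist'); cv2.imwrite('pics/w1.png',im[:,:,::-1])"
```

```text
time_s 3.1
joint_pos [-0.1708, 0.1666, 0.1404, 1.9793, -0.0276, 0.9982, -0.7753]
joint_vel [0.0058, 0.001, -0.0114, 0.0015, 0.0012, 0.0023, 0.1434]
joint_torque [-0.0639, -36.7444, 0.9996, -26.5796, -0.0895, -0.0417, -1.4566]
position [0.4807, -0.0055, 0.2264]
ee_rot [-0.0001, 0.9185, 0.3954, -0.0004]
wrist_force [0.1195, -0.0927, 0.5984]
ft_torque [-0.1241, 0.1827, 0.0087]
grip_width 1.0005
```

View pics/w1.png

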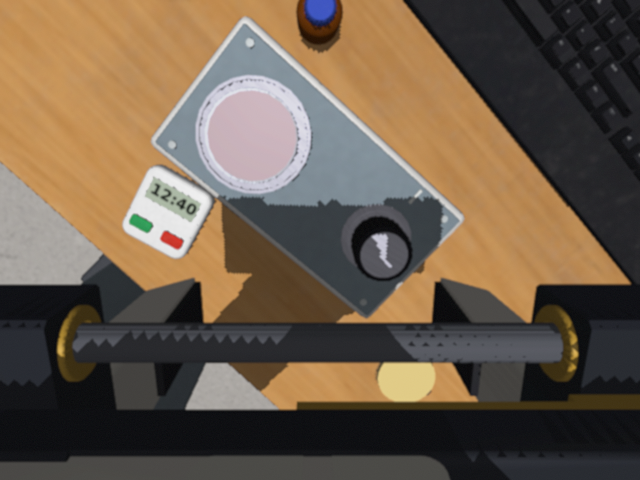

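The wrist view shows the knob top as a dark circle around (385,255). Its flange is around (380,238) and there is clear room around it.

```bash
cat >> h.py <<'E'
from scipy.spatial.transform import Rotation as Ro
def Rt(s):
    w,x,y,z=s["ee_rot"]; return Ro.from_quat([x,y,z,w]).as_matrix()
def wz(s,u,v,z):
    c=ctrl.camera_info("wrist"); H=c["hand_eye"]; R=Rt(s)
    d=R@H[:3,:3]@np.array([(u-c["cx"])/c["fx"],(v-c["cy"])/c["fy"],1]); o=R@H[:3,3]+s["position"]
    return o+d*(z-o[2])/d[2]
E
python3 - <<'E'
from h import *
s=ctrl.read_state()
im=cv2.imread("pics/w1.png"); cv2.imwrite("pics/w1z.png",cv2.resize(im[190:310,320:480],None,fx=5,fy=5,interpolation=cv2.INTER_CUBIC))
for n in [("top",330.8,236.1),("scene",339.3,245.1)]: print(onz(*n,.091).round(4))
print(wz(s,385,255,.091).round(4), Rt(s).round(3))
E
```

```text
[ 0.4997 -0.0545  0.091 ]
[ 0.497  -0.0545  0.091 ]
[ 0.4992 -0.0552  0.091 ] [[ 0.684  0.729 -0.001]
 [ 0.729 -0.684 -0.   ]
 [-0.    -0.    -1.   ]]
```

View pics/w1z.png

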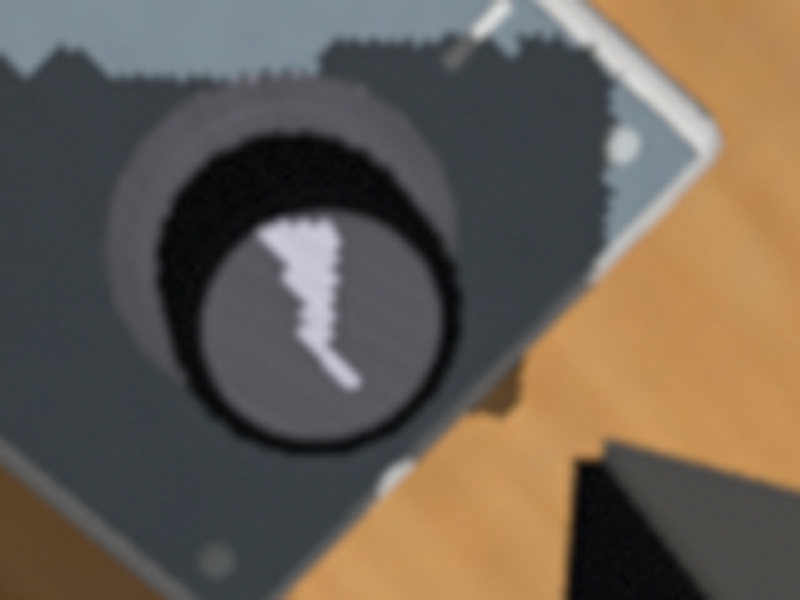

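Request:
{"api": "servo_tool", "payload": {
  "twist": [
    [0,0,0],
    [0,0,0],
    [0,0,0],
    [0,0,0],
    [0,0,0]
  ],
  "translation": [
    [-1.2,2.4,0],
    [-1.2,2.3,2],
    [0,0,3],
    [0,0,3],
    [0,0,0]
  ],
  "grip": [-1,-1,-1,-1,-1]
}}

```text
time_s: 3.65
position: [0.4952, -0.0552, 0.1431]
ee_rot: [-0.002, 0.918, 0.397, -0.004]
wrist_force: [-0.8, -0.7, -0.6]
grip_width: 1.001
```

```bash
python3 -c "
from h import *
s=ctrl.read_state()
print(s['position'],s['ft_torque'],s['joint_pos'])
im=ctrl.snapshot('wrist'); cv2.imwrite('pics/w2.png',im[:,:,::-1])"
```

```text
[ 0.49518462 -0.05517138  0.1431063 ] [-0.0782316   0.12125549  0.05719396] [-0.08643253  0.31511609  0.1684843   2.01178518 -0.07011472  0.82822876
 -0.63195184]
```

View pics/w2.png

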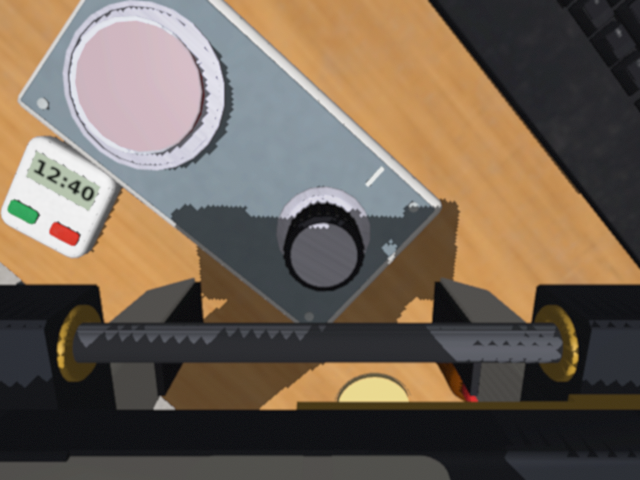

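The knob's top disc is now at about (324,255), nearly midway between the fingers.

Request:
{"api": "servo_tool", "payload": {
  "twist": [
    [0,0,0],
    [0,0,0]
  ],
  "translation": [
    [0,0,0],
    [0,0,0]
  ],
  "grip": [-1,-1]
}}

```text
time_s: 3.9
position: [0.5, -0.0552, 0.1484]
ee_rot: [0.001, 0.918, 0.396, 0.001]
wrist_force: [-0.4, 0.9, 0.8]
grip_width: 0.998
```

```bash
python3 -c "
from h import *
s=ctrl.read_state()
im=ctrl.snapshot('wrist')[:,:,::-1]; cv2.imwrite('pics/w3z.png',cv2.resize(im[180:300,240:400],None,fx=5,fy=5,interpolation=cv2.INTER_CUBIC))
k=np.array([.4988,-.0547,.057])
p=wz(s,323.5,255,.091);print(s['position'],p, Rt(s).T@(p-s['position']),Rt(s).T@(k-s['position']),Rt(s).round(4))"
```

```text
[ 0.50003395 -0.05520442  0.14837178] [ 0.5026852  -0.05579806  0.091     ] [0.00126932 0.00221561 0.05737929] [-0.00066432 -0.00143727  0.09136779] [[ 0.6857  0.7279  0.0029]
 [ 0.7279 -0.6857  0.    ]
 [ 0.002   0.0021 -1.    ]]
```

View pics/w3z.png

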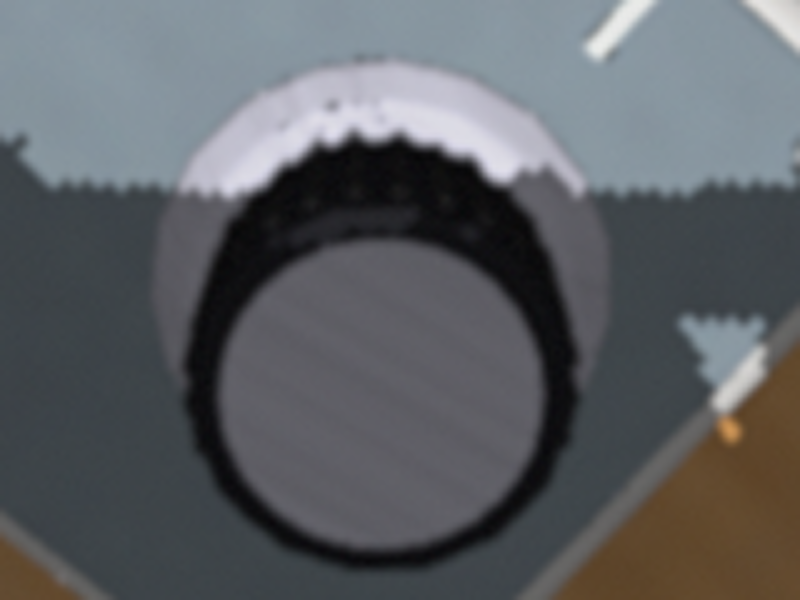

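Request:
{"api": "servo_tool", "payload": {
  "twist": [
    [0,0,0],
    [0,0,0],
    [0,0,0],
    [0,0,0],
    [0,0,0]
  ],
  "translation": [
    [-0.07,-0.13,1.6],
    [0,0,1.6],
    [0,0,1.6],
    [0,0,1.6],
    [0,0,1.2]
  ],
  "grip": [-1,-1,-1,-1,-1]
}}

```text
time_s: 4.45
position: [0.4979, -0.0547, 0.0709]
ee_rot: [0.0, 0.918, 0.396, 0.001]
wrist_force: [-0.3, 0.9, 1.2]
grip_width: 1.004
```

Request:
{"api": "servo_tool", "payload": {
  "twist": [
    [0,0,0],
    [0,0,0],
    [0,0,0]
  ],
  "translation": [
    [0,0,0.5],
    [0,0,0],
    [0,0,0]
  ],
  "grip": [-1,-1,-1]
}}

```text
time_s: 4.75
position: [0.4979, -0.0549, 0.0663]
ee_rot: [0.0, 0.918, 0.396, 0.0]
wrist_force: [0.6, 0.2, -0.3]
grip_width: 1.002
```

```bash
python3 -c "
from h import *
s=ctrl.read_state()
for k in s: print(k,np.round(s[k],4).tolist())"
```

```text
time_s 4.75
joint_pos [-0.0674, 0.441, 0.1486, 2.0567, -0.1047, 0.6498, -0.6061]
joint_vel [0.0002, -0.0068, 0.0028, -0.0015, -0.0011, -0.0005, -0.0015]
joint_torque [-0.0148, -45.4323, 2.1651, -18.798, -0.0482, -0.0051, 0.0041]
position [0.4979, -0.0549, 0.0663]
ee_rot [0.0002, 0.9183, 0.3959, 0.0005]
wrist_force [0.5666, 0.2041, -0.3357]
ft_torque [-0.1243, 0.1395, -0.0089]
grip_width 1.0019
```

Request:
{"api": "servo_tool", "payload": {
  "twist": [
    [0,0,0],
    [0,0,0],
    [0,0,0]
  ],
  "translation": [
    [0.08,0.05,0.8],
    [0,0,0],
    [0,0,0]
  ],
  "grip": [-1,-1,-1]
}}

```text
time_s: 5.05
position: [0.4981, -0.0546, 0.0576]
ee_rot: [-0.0, 0.918, 0.396, -0.0]
wrist_force: [-0.3, -0.3, 0.0]
grip_width: 1.005
```

Request:
{"api": "servo_tool", "payload": {
  "twist": [
    [0,0,0],
    [0,0,0],
    [0,0,0],
    [0,0,0],
    [0,0,0]
  ],
  "translation": [
    [0,0,0],
    [0,0,0],
    [0,0,0],
    [0,0,0],
    [0,0,0]
  ],
  "grip": [0,0.2,0.5,1,1]
}}

```text
time_s: 5.55
position: [0.4982, -0.0547, 0.0578]
ee_rot: [0.0, 0.918, 0.396, 0.0]
wrist_force: [-0.5, -1.2, -0.6]
grip_width: 0.614
```

```bash
cat > st.py <<'E'
from h import *
s=ctrl.read_state()
R=Rt(s); yaw=np.degrees(np.arctan2(R[1,1],R[0,1]))
print("t",round(s["time_s"],2),"yaw",round(yaw,2),"F",np.round(s["wrist_force"],2),"M",np.round(s["ft_torque"],3),"j7",round(s["joint_pos"][6],4),"tau",np.round(s["joint_torque"][4:],3),"p",np.round(s["position"],4),"g",round(s["grip_width"],3))
E
python3 st.py
```

```text
t 5.55 yaw -43.36 F [-0.48 -1.19 -0.58] M [-0.093  0.116 -0.032] j7 -0.6036 tau [-0.044 -0.015 -0.   ] p [ 0.4982 -0.0547  0.0578] g 0.614
```

Request:
{"api": "servo_tool", "payload": {
  "twist": [
    [0,0,0],
    [0,0,0],
    [0,0,0],
    [0,0,0]
  ],
  "translation": [
    [0,0,0],
    [0,0,0],
    [0,0,0],
    [0,0,0]
  ],
  "grip": [1,1,1,1]
}}

```text
time_s: 5.95
position: [0.4989, -0.0552, 0.0579]
ee_rot: [0.001, 0.918, 0.396, 0.001]
wrist_force: [3.1, -1.9, -1.1]
grip_width: 0.452
```

```bash
for i in 1 2 3 4; do python3 st.py;done
```

```text
t 5.95 yaw -43.38 F [ 3.11 -1.94 -1.1 ] M [-0.625 -0.498 -0.016] j7 -0.6037 tau [-0.43   1.055 -0.004] p [ 0.4989 -0.0552  0.0579] g 0.452
t 5.95 yaw -43.38 F [ 3.11 -1.94 -1.1 ] M [-0.625 -0.498 -0.016] j7 -0.6037 tau [-0.43   1.055 -0.004] p [ 0.4989 -0.0552  0.0579] g 0.452
t 5.95 yaw -43.38 F [ 3.11 -1.94 -1.1 ] M [-0.625 -0.498 -0.016] j7 -0.6037 tau [-0.43   1.055 -0.004] p [ 0.4989 -0.0552  0.0579] g 0.452
t 5.95 yaw -43.38 F [ 3.11 -1.94 -1.1 ] M [-0.625 -0.498 -0.016] j7 -0.6037 tau [-0.43   1.055 -0.004] p [ 0.4989 -0.0552  0.0579] g 0.452
```

Request:
{"api": "servo_tool", "payload": {
  "twist": [
    [0,0,-2],
    [0,0,-2],
    [0,0,0]
  ],
  "translation": [
    [0,0.09,0],
    [0,0,0],
    [0,0,0]
  ],
  "grip": [1,1,1]
}}

```text
time_s: 6.25
position: [0.499, -0.0553, 0.0578]
ee_rot: [0.0, 0.904, 0.428, 0.0]
wrist_force: [1.1, -0.9, 0.4]
grip_width: 0.454
```

```bash
python3 st.py
```

```text
t 6.25 yaw -39.31 F [ 1.07 -0.92  0.43] M [-0.304 -0.099 -0.03 ] j7 -0.5436 tau [-0.172  0.515  0.291] p [ 0.499  -0.0553  0.0578] g 0.454
```

Request:
{"api": "servo_tool", "payload": {
  "twist": [
    [0,0,-2],
    [0,0,-1],
    [0,0,0]
  ],
  "translation": [
    [0,0,0],
    [0,0,0],
    [0,0,0]
  ],
  "grip": [1,1,1]
}}

```text
time_s: 6.55
position: [0.4991, -0.0553, 0.0578]
ee_rot: [0.0, 0.892, 0.451, 0.0]
wrist_force: [2.8, -1.9, 0.7]
grip_width: 0.45
```

```bash
python3 st.py
```

```text
t 6.55 yaw -36.32 F [ 2.81 -1.93  0.7 ] M [-0.287 -0.211  0.002] j7 -0.5002 tau [-0.214  0.619  0.164] p [ 0.4991 -0.0553  0.0578] g 0.45
```

Request:
{"api": "servo_tool", "payload": {
  "twist": [
    [0,0,-2],
    [0,0,-1],
    [0,0,0]
  ],
  "translation": [
    [0,0,0],
    [0,0,0],
    [0,0,0]
  ],
  "grip": [1,1,1]
}}

```text
time_s: 6.85
position: [0.4991, -0.0553, 0.0578]
ee_rot: [0.0, 0.88, 0.475, 0.0]
wrist_force: [2.2, -1.5, 0.6]
grip_width: 0.451
```

```bash
python3 st.py
```

```text
t 6.85 yaw -33.33 F [ 2.18 -1.54  0.63] M [-0.359 -0.296 -0.097] j7 -0.4567 tau [-0.166  0.75   0.255] p [ 0.4991 -0.0553  0.0578] g 0.451
```

Request:
{"api": "servo_tool", "payload": {
  "twist": [
    [0,0,-2],
    [0,0,-1],
    [0,0,0]
  ],
  "translation": [
    [0,0,0],
    [0,0,0],
    [0,0,0]
  ],
  "grip": [1,1,1]
}}

```text
time_s: 7.15
position: [0.4991, -0.0553, 0.0578]
ee_rot: [0.0, 0.867, 0.498, 0.0]
wrist_force: [2.6, -1.6, 0.8]
grip_width: 0.454
```

```bash
python3 st.py
```

```text
t 7.15 yaw -30.33 F [ 2.62 -1.64  0.79] M [-0.433 -0.445 -0.198] j7 -0.413 tau [-0.12   0.922  0.358] p [ 0.4991 -0.0553  0.0578] g 0.454
```

Request:
{"api": "servo_tool", "payload": {
  "twist": [
    [0,0,-2],
    [0,0,-1],
    [0,0,0]
  ],
  "translation": [
    [0,0,0],
    [0,0,0],
    [0,0,0]
  ],
  "grip": [1,1,1]
}}

```text
time_s: 7.45
position: [0.4991, -0.0554, 0.0578]
ee_rot: [0.0, 0.854, 0.52, 0.0]
wrist_force: [3.1, -1.0, 1.9]
grip_width: 0.452
```

```bash
python3 st.py
```

```text
t 7.45 yaw -27.31 F [ 3.06 -1.03  1.85] M [-0.488 -0.549 -0.101] j7 -0.3692 tau [-0.234  1.131  0.307] p [ 0.4991 -0.0554  0.0578] g 0.452
```

Request:
{"api": "servo_tool", "payload": {
  "twist": [
    [0,0,-2],
    [0,0,0]
  ],
  "translation": [
    [0,0,0],
    [0,0,0]
  ],
  "grip": [1,1]
}}

```text
time_s: 7.65
position: [0.4992, -0.0554, 0.0578]
ee_rot: [0.0, 0.845, 0.535, 0.0]
wrist_force: [4.2, -2.5, 1.9]
grip_width: 0.454
```

```bash
python3 st.py
```

```text
t 7.65 yaw -25.25 F [ 4.21 -2.54  1.85] M [-0.625 -0.634  0.007] j7 -0.3393 tau [-0.404  1.287  0.262] p [ 0.4992 -0.0554  0.0578] g 0.454
```

Request:
{"api": "servo_tool", "payload": {
  "twist": [
    [0,0,-2],
    [0,0,-2],
    [0,0,0]
  ],
  "translation": [
    [0,0,0],
    [0,0,0],
    [0,0,0]
  ],
  "grip": [1,1,1]
}}

```text
time_s: 7.95
position: [0.4992, -0.0554, 0.0578]
ee_rot: [0.0, 0.825, 0.565, 0.0]
wrist_force: [3.6, -3.1, 1.2]
grip_width: 0.452
```

```bash
python3 st.py
```

```text
t 7.95 yaw -21.26 F [ 3.61 -3.11  1.22] M [-0.674 -0.816  0.   ] j7 -0.2811 tau [-0.453  1.549  0.338] p [ 0.4992 -0.0554  0.0578] g 0.452
```

Request:
{"api": "servo_tool", "payload": {
  "twist": [
    [0,0,-2],
    [0,0,-2],
    [0,0,0]
  ],
  "translation": [
    [0,0,0],
    [0,0,0],
    [0,0,0]
  ],
  "grip": [1,1,1]
}}

```text
time_s: 8.25
position: [0.4993, -0.0554, 0.0578]
ee_rot: [0.0, 0.805, 0.593, 0.0]
wrist_force: [4.4, -2.9, 1.0]
grip_width: 0.451
```

```bash
python3 st.py
```

```text
t 8.25 yaw -17.28 F [ 4.37 -2.87  0.96] M [-0.638 -0.823 -0.029] j7 -0.2231 tau [-0.486  1.596  0.259] p [ 0.4993 -0.0554  0.0578] g 0.451
```

Request:
{"api": "servo_tool", "payload": {
  "twist": [
    [0,0,-2],
    [0,0,0]
  ],
  "translation": [
    [0,0,0],
    [0,0,0]
  ],
  "grip": [1,1]
}}

```text
time_s: 8.45
position: [0.4993, -0.0554, 0.0578]
ee_rot: [0.0, 0.795, 0.607, 0.0]
wrist_force: [4.9, -2.7, 1.4]
grip_width: 0.452
```

```bash
python3 st.py
```

```text
t 8.45 yaw -15.28 F [ 4.89 -2.74  1.42] M [-0.687 -0.876  0.042] j7 -0.194 tau [-0.505  1.62   0.241] p [ 0.4993 -0.0554  0.0578] g 0.452
```

Request:
{"api": "servo_tool", "payload": {
  "twist": [
    [0,0,-2],
    [0,0,0]
  ],
  "translation": [
    [0,0,0],
    [0,0,0]
  ],
  "grip": [1,1]
}}

```text
time_s: 8.65
position: [0.4993, -0.0554, 0.0578]
ee_rot: [0.0, 0.784, 0.62, 0.0]
wrist_force: [4.3, -3.0, 1.4]
grip_width: 0.452
```

```bash
python3 st.py
```

```text
t 8.65 yaw -13.3 F [ 4.3  -3.02  1.43] M [-0.654 -0.863 -0.097] j7 -0.165 tau [-0.427  1.644  0.334] p [ 0.4993 -0.0554  0.0578] g 0.452
```

Request:
{"api": "servo_tool", "payload": {
  "twist": [
    [0,0,-1],
    [0,0,0]
  ],
  "translation": [
    [0,0,0],
    [0,0,0]
  ],
  "grip": [1,1]
}}

```text
time_s: 8.85
position: [0.4993, -0.0554, 0.0578]
ee_rot: [0.0, 0.779, 0.627, 0.0]
wrist_force: [5.6, -2.6, 0.5]
grip_width: 0.453
```

```bash
python3 st.py
```

```text
t 8.85 yaw -12.34 F [ 5.63 -2.59  0.5 ] M [-0.647 -0.887 -0.085] j7 -0.151 tau [-0.414  1.656  0.254] p [ 0.4993 -0.0554  0.0578] g 0.453
```

Request:
{"api": "servo_tool", "payload": {
  "twist": [
    [0,0,-1],
    [0,0,0]
  ],
  "translation": [
    [0,0.08,0],
    [0,0,0]
  ],
  "grip": [1,1]
}}

```text
time_s: 9.05
position: [0.4994, -0.0555, 0.0578]
ee_rot: [-0.0, 0.773, 0.634, -0.0]
wrist_force: [2.9, -2.5, 4.2]
grip_width: 0.452
```

```bash
python3 st.py
```

```text
t 9.05 yaw -11.33 F [ 2.94 -2.55  4.22] M [-0.598 -0.412 -0.14 ] j7 -0.1359 tau [-0.333  0.88   0.3  ] p [ 0.4994 -0.0555  0.0578] g 0.452
```

Request:
{"api": "servo_tool", "payload": {
  "twist": [
    [0,0,-1],
    [0,0,0]
  ],
  "translation": [
    [0,0,0],
    [0,0,0]
  ],
  "grip": [1,1]
}}

```text
time_s: 9.25
position: [0.4994, -0.0555, 0.0578]
ee_rot: [-0.0, 0.768, 0.641, -0.0]
wrist_force: [1.7, -2.9, 4.7]
grip_width: 0.45
```

```bash
python3 st.py
```

```text
t 9.25 yaw -10.32 F [ 1.68 -2.87  4.67] M [-0.569 -0.317 -0.166] j7 -0.1214 tau [-0.329  0.708  0.318] p [ 0.4994 -0.0555  0.0578] g 0.45
```

Request:
{"api": "servo_tool", "payload": {
  "twist": [
    [0,0,-1],
    [0,0,0]
  ],
  "translation": [
    [0,0,0],
    [0,0,0]
  ],
  "grip": [1,1]
}}

```text
time_s: 9.45
position: [0.4994, -0.0555, 0.0578]
ee_rot: [-0.0, 0.762, 0.647, -0.0]
wrist_force: [1.3, -2.3, 4.6]
grip_width: 0.454
```

```bash
python3 st.py
```

```text
t 9.45 yaw -9.31 F [ 1.33 -2.33  4.56] M [-0.598 -0.253 -0.193] j7 -0.1066 tau [-0.337  0.645  0.308] p [ 0.4994 -0.0555  0.0578] g 0.454
```

Request:
{"api": "servo_tool", "payload": {
  "twist": [
    [0,0,-1],
    [0,0,0]
  ],
  "translation": [
    [0,0,0],
    [0,0,0]
  ],
  "grip": [1,1]
}}

```text
time_s: 9.65
position: [0.4995, -0.0555, 0.0578]
ee_rot: [-0.0, 0.756, 0.654, -0.0]
wrist_force: [1.3, -2.6, 5.3]
grip_width: 0.453
```

```bash
python3 st.py
```

```text
t 9.65 yaw -8.3 F [ 1.26 -2.57  5.34] M [-0.533 -0.243 -0.146] j7 -0.0919 tau [-0.355  0.657  0.294] p [ 0.4995 -0.0555  0.0578] g 0.453
```

Request:
{"api": "servo_tool", "payload": {
  "twist": [
    [0,0,-2],
    [0,0,0]
  ],
  "translation": [
    [0,0,0],
    [0,0,0]
  ],
  "grip": [1,1]
}}

```text
time_s: 9.85
position: [0.4995, -0.0555, 0.0578]
ee_rot: [-0.0, 0.745, 0.668, -0.0]
wrist_force: [2.2, -2.9, 4.9]
grip_width: 0.451
```

```bash
python3 st.py
```

```text
t 9.85 yaw -6.25 F [ 2.16 -2.95  4.93] M [-0.585 -0.296 -0.124] j7 -0.0622 tau [-0.434  0.681  0.314] p [ 0.4995 -0.0555  0.0578] g 0.451
```

Request:
{"api": "servo_tool", "payload": {
  "twist": [
    [0,0,-2],
    [0,0,0]
  ],
  "translation": [
    [0,0,0],
    [0,0,0]
  ],
  "grip": [1,1]
}}

```text
time_s: 10.05
position: [0.4995, -0.0555, 0.0578]
ee_rot: [-0.0, 0.733, 0.68, -0.0]
wrist_force: [1.7, -2.9, 5.7]
grip_width: 0.45
```

```bash
python3 st.py
```

```text
t 10.05 yaw -4.27 F [ 1.66 -2.9   5.69] M [-0.622 -0.244 -0.005] j7 -0.0334 tau [-0.492  0.662  0.308] p [ 0.4995 -0.0555  0.0578] g 0.45
```

Request:
{"api": "servo_tool", "payload": {
  "twist": [
    [0,0,-2],
    [0,0,0]
  ],
  "translation": [
    [0,0,0],
    [0,0,0]
  ],
  "grip": [1,1]
}}

```text
time_s: 10.25
position: [0.4995, -0.0555, 0.0578]
ee_rot: [-0.0, 0.721, 0.693, -0.0]
wrist_force: [1.2, -3.4, 5.0]
grip_width: 0.454
```

```bash
python3 st.py
```

```text
t 10.25 yaw -2.29 F [ 1.19 -3.4   5.04] M [-0.694 -0.307 -0.017] j7 -0.0044 tau [-0.518  0.684  0.24 ] p [ 0.4995 -0.0555  0.0578] g 0.454
```

Request:
{"api": "servo_tool", "payload": {
  "twist": [
    [0,0,-2],
    [0,0,0]
  ],
  "translation": [
    [0,0,0],
    [0,0,0]
  ],
  "grip": [1,1]
}}

```text
time_s: 10.45
position: [0.4995, -0.0555, 0.0578]
ee_rot: [-0.0, 0.709, 0.705, -0.0]
wrist_force: [1.9, -2.8, 3.9]
grip_width: 0.449
```

```bash
python3 st.py
```

```text
t 10.45 yaw -0.31 F [ 1.92 -2.78  3.95] M [-0.61  -0.322  0.014] j7 0.0245 tau [-0.521  0.693  0.267] p [ 0.4995 -0.0555  0.0578] g 0.449
```

Request:
{"api": "servo_tool", "payload": {
  "twist": [
    [0,0,-2],
    [0,0,0]
  ],
  "translation": [
    [0,0,0],
    [0,0,0]
  ],
  "grip": [1,1]
}}

```text
time_s: 10.65
position: [0.4996, -0.0555, 0.0578]
ee_rot: [0.0, 0.697, 0.717, -0.0]
wrist_force: [2.0, -2.7, 4.5]
grip_width: 0.45
```

```bash
python3 st.py
```

```text
t 10.65 yaw 1.66 F [ 1.96 -2.67  4.55] M [-0.632 -0.398 -0.008] j7 0.0533 tau [-0.528  0.701  0.271] p [ 0.4996 -0.0555  0.0578] g 0.45
```

Request:
{"api": "servo_tool", "payload": {
  "twist": [
    [0,0,-2],
    [0,0,0]
  ],
  "translation": [
    [0,0,0],
    [0,0,0]
  ],
  "grip": [1,1]
}}

```text
time_s: 10.85
position: [0.4996, -0.0555, 0.0578]
ee_rot: [0.0, 0.684, 0.729, -0.0]
wrist_force: [2.0, -3.7, 5.2]
grip_width: 0.449
```

```bash
python3 st.py
```

```text
t 10.85 yaw 3.64 F [ 2.05 -3.65  5.2 ] M [-0.604 -0.305  0.005] j7 0.0822 tau [-0.537  0.718  0.257] p [ 0.4996 -0.0555  0.0578] g 0.449
```

Request:
{"api": "servo_tool", "payload": {
  "twist": [
    [0,0,-1],
    [0,0,0]
  ],
  "translation": [
    [0,0,0],
    [0,0,0]
  ],
  "grip": [1,1]
}}

```text
time_s: 11.05
position: [0.4996, -0.0555, 0.0578]
ee_rot: [-0.0, 0.678, 0.735, -0.0]
wrist_force: [1.7, -1.5, 5.0]
grip_width: 0.452
```

```bash
python3 st.py
```

```text
t 11.05 yaw 4.61 F [ 1.7  -1.49  5.  ] M [-0.697 -0.36   0.02 ] j7 0.0964 tau [-0.565  0.73   0.116] p [ 0.4996 -0.0555  0.0578] g 0.452
```

Request:
{"api": "servo_tool", "payload": {
  "twist": [
    [0,0,-1],
    [0,0,0]
  ],
  "translation": [
    [0,0,0],
    [0,0,0]
  ],
  "grip": [1,1]
}}

```text
time_s: 11.25
position: [0.4996, -0.0555, 0.0578]
ee_rot: [0.0, 0.672, 0.741, -0.0]
wrist_force: [2.4, -3.8, 4.6]
grip_width: 0.454
```

```bash
python3 st.py
```

```text
t 11.25 yaw 5.6 F [ 2.39 -3.77  4.57] M [-0.626 -0.401 -0.031] j7 0.111 tau [-0.54   0.736  0.148] p [ 0.4996 -0.0555  0.0578] g 0.454
```

Request:
{"api": "servo_tool", "payload": {
  "twist": [
    [0,0,-1],
    [0,0,0]
  ],
  "translation": [
    [0,0,0],
    [0,0,0]
  ],
  "grip": [1,1]
}}

```text
time_s: 11.45
position: [0.4996, -0.0555, 0.0578]
ee_rot: [0.0, 0.665, 0.747, 0.0]
wrist_force: [2.0, -1.6, 4.8]
grip_width: 0.452
```

```bash
python3 st.py
```

```text
t 11.45 yaw 6.59 F [ 1.96 -1.64  4.78] M [-0.65  -0.375 -0.047] j7 0.1255 tau [-0.493  0.75   0.202] p [ 0.4996 -0.0555  0.0578] g 0.452
```

Request:
{"api": "servo_tool", "payload": {
  "twist": [
    [0,0,-1],
    [0,0,0]
  ],
  "translation": [
    [0,0,0],
    [0,0,0]
  ],
  "grip": [1,1]
}}

```text
time_s: 11.65
position: [0.4997, -0.0555, 0.0578]
ee_rot: [0.0, 0.659, 0.752, 0.0]
wrist_force: [1.7, -3.4, 5.7]
grip_width: 0.454
```

```bash
python3 st.py
```

```text
t 11.65 yaw 7.6 F [ 1.73 -3.38  5.67] M [-0.672 -0.375 -0.154] j7 0.1403 tau [-0.458  0.758  0.242] p [ 0.4997 -0.0555  0.0578] g 0.454
```

Request:
{"api": "servo_tool", "payload": {
  "twist": [
    [0,0,-1],
    [0,0,0]
  ],
  "translation": [
    [0,0,0],
    [0,0,0]
  ],
  "grip": [1,1]
}}

```text
time_s: 11.85
position: [0.4997, -0.0555, 0.0578]
ee_rot: [0.0, 0.652, 0.758, 0.0]
wrist_force: [2.4, -2.9, 4.4]
grip_width: 0.452
```

```bash
python3 st.py
```

```text
t 11.85 yaw 8.6 F [ 2.41 -2.91  4.39] M [-0.665 -0.34  -0.123] j7 0.1549 tau [-0.423  0.771  0.285] p [ 0.4997 -0.0555  0.0578] g 0.452
```

Request:
{"api": "servo_tool", "payload": {
  "twist": [
    [0,0,-1],
    [0,0,0]
  ],
  "translation": [
    [0,0,0],
    [0,0,0]
  ],
  "grip": [1,1]
}}

```text
time_s: 12.05
position: [0.4997, -0.0555, 0.0578]
ee_rot: [0.0, 0.645, 0.764, 0.0]
wrist_force: [2.4, -1.7, 5.3]
grip_width: 0.45
```

```bash
python3 st.py
```

```text
t 12.05 yaw 9.61 F [ 2.4  -1.66  5.32] M [-0.611 -0.37  -0.234] j7 0.1697 tau [-0.41   0.785  0.306] p [ 0.4997 -0.0555  0.0578] g 0.45
```

Request:
{"api": "servo_tool", "payload": {
  "twist": [
    [0,0,-1],
    [0,0,0]
  ],
  "translation": [
    [0,0,0],
    [0,0,0]
  ],
  "grip": [1,1]
}}

```text
time_s: 12.25
position: [0.4997, -0.0555, 0.0578]
ee_rot: [0.0, 0.639, 0.769, 0.0]
wrist_force: [1.7, -3.1, 5.3]
grip_width: 0.452
```

```bash
python3 st.py
```

```text
t 12.25 yaw 10.61 F [ 1.66 -3.05  5.31] M [-0.628 -0.371 -0.205] j7 0.1843 tau [-0.406  0.797  0.312] p [ 0.4997 -0.0555  0.0578] g 0.452
```

Request:
{"api": "servo_tool", "payload": {
  "twist": [
    [0,0,-1],
    [0,0,0]
  ],
  "translation": [
    [0,0,0],
    [0,0,0]
  ],
  "grip": [1,1]
}}

```text
time_s: 12.45
position: [0.4997, -0.0555, 0.0578]
ee_rot: [0.0, 0.632, 0.775, 0.0]
wrist_force: [2.9, -1.9, 4.5]
grip_width: 0.459
```

```bash
python3 st.py
```

```text
t 12.45 yaw 11.63 F [ 2.85 -1.89  4.53] M [-0.68  -0.364 -0.212] j7 0.1992 tau [-0.429  0.818  0.295] p [ 0.4997 -0.0555  0.0578] g 0.459
```

Request:
{"api": "servo_tool", "payload": {
  "twist": [
    [0,0,-1],
    [0,0,0]
  ],
  "translation": [
    [0,0,0],
    [0,0,0]
  ],
  "grip": [1,1]
}}

```text
time_s: 12.65
position: [0.4997, -0.0555, 0.0578]
ee_rot: [0.0, 0.625, 0.781, 0.0]
wrist_force: [2.8, -2.4, 4.8]
grip_width: 0.452
```

```bash
python3 st.py
```

```text
t 12.65 yaw 12.63 F [ 2.85 -2.43  4.84] M [-0.606 -0.371 -0.177] j7 0.2138 tau [-0.465  0.832  0.26 ] p [ 0.4997 -0.0555  0.0578] g 0.452
```

Request:
{"api": "servo_tool", "payload": {
  "twist": [
    [0,0,-1],
    [0,0,0]
  ],
  "translation": [
    [0,0,0],
    [0,0,0]
  ],
  "grip": [1,1]
}}

```text
time_s: 12.85
position: [0.4997, -0.0555, 0.0577]
ee_rot: [0.0, 0.618, 0.786, 0.0]
wrist_force: [2.5, -3.5, 5.9]
grip_width: 0.453
```

```bash
python3 st.py
```

```text
t 12.85 yaw 13.67 F [ 2.53 -3.49  5.92] M [-0.69  -0.434 -0.102] j7 0.2288 tau [-0.528  0.862  0.202] p [ 0.4997 -0.0555  0.0577] g 0.453
```

Request:
{"api": "servo_tool", "payload": {
  "twist": [
    [0,0,-1],
    [0,0,0]
  ],
  "translation": [
    [0,0,0],
    [0,0,0]
  ],
  "grip": [1,1]
}}

```text
time_s: 13.05
position: [0.4998, -0.0555, 0.0577]
ee_rot: [0.0, 0.611, 0.792, 0.0]
wrist_force: [2.4, -2.8, 4.3]
grip_width: 0.451
```

```bash
python3 st.py
```

```text
t 13.05 yaw 14.68 F [ 2.4  -2.83  4.3 ] M [-0.684 -0.44  -0.023] j7 0.2436 tau [-0.596  0.88   0.129] p [ 0.4998 -0.0555  0.0577] g 0.451
```

Request:
{"api": "servo_tool", "payload": {
  "twist": [
    [0,0,-2],
    [0,0,0]
  ],
  "translation": [
    [0,0,0],
    [0,0,0]
  ],
  "grip": [1,1]
}}

```text
time_s: 13.25
position: [0.4998, -0.0554, 0.0578]
ee_rot: [0.0, 0.597, 0.802, 0.0]
wrist_force: [3.2, -2.6, 5.0]
grip_width: 0.451
```

```bash
python3 st.py
```

```text
t 13.25 yaw 16.73 F [ 3.18 -2.61  4.95] M [-0.769 -0.452  0.   ] j7 0.2735 tau [-0.597  0.955  0.266] p [ 0.4998 -0.0554  0.0578] g 0.451
```

Request:
{"api": "servo_tool", "payload": {
  "twist": [
    [0,0,-2],
    [0,0,0]
  ],
  "translation": [
    [0,0,0],
    [0,0,0]
  ],
  "grip": [1,1]
}}

```text
time_s: 13.45
position: [0.4998, -0.0554, 0.0578]
ee_rot: [0.0, 0.583, 0.813, 0.0]
wrist_force: [3.2, -2.2, 6.1]
grip_width: 0.45
```

```bash
python3 st.py
```

```text
t 13.45 yaw 18.73 F [ 3.23 -2.18  6.07] M [-0.722 -0.59   0.02 ] j7 0.3029 tau [-0.605  1.057  0.259] p [ 0.4998 -0.0554  0.0578] g 0.45
```

Request:
{"api": "servo_tool", "payload": {
  "twist": [
    [0,0,-2],
    [0,0,0]
  ],
  "translation": [
    [0,0,0],
    [0,0,0]
  ],
  "grip": [1,1]
}}

```text
time_s: 13.65
position: [0.4998, -0.0554, 0.0578]
ee_rot: [0.0, 0.568, 0.823, 0.0]
wrist_force: [3.3, -1.9, 5.8]
grip_width: 0.452
```

```bash
python3 st.py
```

```text
t 13.65 yaw 20.73 F [ 3.32 -1.9   5.81] M [-0.669 -0.627  0.032] j7 0.3322 tau [-0.609  1.173  0.26 ] p [ 0.4998 -0.0554  0.0578] g 0.452
```

Request:
{"api": "servo_tool", "payload": {
  "twist": [
    [0,0,-1],
    [0,0,0]
  ],
  "translation": [
    [0,0,0],
    [0,0,0]
  ],
  "grip": [1,1]
}}

```text
time_s: 13.85
position: [0.4998, -0.0554, 0.0578]
ee_rot: [0.0, 0.561, 0.827, 0.0]
wrist_force: [3.7, -3.2, 5.5]
grip_width: 0.449
```

```bash
python3 st.py
```

```text
t 13.85 yaw 21.68 F [ 3.71 -3.16  5.53] M [-0.705 -0.762 -0.042] j7 0.3462 tau [-0.629  1.286  0.128] p [ 0.4998 -0.0554  0.0578] g 0.449
```

Request:
{"api": "servo_tool", "payload": {
  "twist": [
    [0,0,-1],
    [0,0,0]
  ],
  "translation": [
    [0,0,0],
    [0,0,0]
  ],
  "grip": [1,1]
}}

```text
time_s: 14.05
position: [0.4999, -0.0554, 0.0578]
ee_rot: [0.0, 0.554, 0.832, 0.0]
wrist_force: [3.8, -2.6, 4.9]
grip_width: 0.452
```

```bash
python3 st.py
```

```text
t 14.05 yaw 22.69 F [ 3.83 -2.65  4.92] M [-0.699 -0.837 -0.008] j7 0.3609 tau [-0.635  1.404  0.126] p [ 0.4999 -0.0554  0.0578] g 0.452
```

Request:
{"api": "servo_tool", "payload": {
  "twist": [
    [0,0,-1],
    [0,0,0]
  ],
  "translation": [
    [0,0,0],
    [0,0,0]
  ],
  "grip": [1,1]
}}

```text
time_s: 14.25
position: [0.4998, -0.0554, 0.0578]
ee_rot: [0.0, 0.547, 0.837, 0.0]
wrist_force: [4.3, -3.5, 4.8]
grip_width: 0.451
```

```bash
python3 st.py
```

```text
t 14.25 yaw 23.7 F [ 4.33 -3.52  4.85] M [-0.647 -0.885  0.032] j7 0.3756 tau [-0.633  1.497  0.128] p [ 0.4998 -0.0554  0.0578] g 0.451
```

Request:
{"api": "servo_tool", "payload": {
  "twist": [
    [0,0,-1],
    [0,0,0]
  ],
  "translation": [
    [0,0,0],
    [0,0,0]
  ],
  "grip": [1,1]
}}

```text
time_s: 14.45
position: [0.4999, -0.0554, 0.0578]
ee_rot: [0.0, 0.54, 0.842, 0.0]
wrist_force: [5.2, -3.8, 4.6]
grip_width: 0.45
```

```bash
python3 st.py
```

```text
t 14.45 yaw 24.7 F [ 5.19 -3.81  4.58] M [-0.714 -0.935  0.01 ] j7 0.3902 tau [-0.635  1.508  0.117] p [ 0.4999 -0.0554  0.0578] g 0.45
```

Request:
{"api": "servo_tool", "payload": {
  "twist": [
    [0,0,-1],
    [0,0,0]
  ],
  "translation": [
    [0,0,0],
    [0,0,0]
  ],
  "grip": [1,1]
}}

```text
time_s: 14.65
position: [0.4999, -0.0554, 0.0578]
ee_rot: [0.0, 0.532, 0.847, 0.0]
wrist_force: [4.2, -2.7, 4.8]
grip_width: 0.454
```

```bash
python3 st.py
```

```text
t 14.65 yaw 25.69 F [ 4.19 -2.74  4.76] M [-0.683 -0.852 -0.003] j7 0.4048 tau [-0.601  1.519  0.155] p [ 0.4999 -0.0554  0.0578] g 0.454
```

Request:
{"api": "servo_tool", "payload": {
  "twist": [
    [0,0,-1],
    [0,0,0]
  ],
  "translation": [
    [0,0,0],
    [0,0,0]
  ],
  "grip": [1,1]
}}

```text
time_s: 14.85
position: [0.4999, -0.0554, 0.0578]
ee_rot: [0.0, 0.525, 0.851, 0.0]
wrist_force: [4.4, -3.0, 4.4]
grip_width: 0.453
```

```bash
python3 st.py
```

```text
t 14.85 yaw 26.68 F [ 4.35 -2.97  4.4 ] M [-0.689 -0.897 -0.035] j7 0.4193 tau [-0.553  1.531  0.208] p [ 0.4999 -0.0554  0.0578] g 0.453
```

Request:
{"api": "servo_tool", "payload": {
  "twist": [
    [0,0,-1],
    [0,0,0]
  ],
  "translation": [
    [0,0,0],
    [0,0,0]
  ],
  "grip": [1,1]
}}

```text
time_s: 15.05
position: [0.4999, -0.0554, 0.0578]
ee_rot: [0.0, 0.518, 0.856, 0.0]
wrist_force: [4.3, -3.0, 3.4]
grip_width: 0.455
```

```bash
python3 st.py
```

```text
t 15.05 yaw 27.67 F [ 4.35 -3.03  3.41] M [-0.687 -0.931 -0.184] j7 0.4339 tau [-0.511  1.544  0.253] p [ 0.4999 -0.0554  0.0578] g 0.455
```

Request:
{"api": "servo_tool", "payload": {
  "twist": [
    [0,0,-1],
    [0,0,0]
  ],
  "translation": [
    [0,0,0],
    [0,0,0]
  ],
  "grip": [1,1]
}}

```text
time_s: 15.25
position: [0.4999, -0.0554, 0.0578]
ee_rot: [0.0, 0.51, 0.86, 0.0]
wrist_force: [3.9, -2.8, 3.6]
grip_width: 0.452
```

```bash
python3 st.py
```

```text
t 15.25 yaw 28.66 F [ 3.86 -2.78  3.64] M [-0.663 -0.889 -0.19 ] j7 0.4485 tau [-0.479  1.556  0.288] p [ 0.4999 -0.0554  0.0578] g 0.452
```

Request:
{"api": "servo_tool", "payload": {
  "twist": [
    [0,0,-1],
    [0,0,0]
  ],
  "translation": [
    [0,0,0],
    [0,0,0]
  ],
  "grip": [1,1]
}}

```text
time_s: 15.45
position: [0.5, -0.0554, 0.0578]
ee_rot: [0.0, 0.503, 0.865, 0.0]
wrist_force: [4.7, -2.9, 4.4]
grip_width: 0.45
```

```bash
python3 st.py
```

```text
t 15.45 yaw 29.66 F [ 4.68 -2.87  4.42] M [-0.701 -0.973 -0.172] j7 0.4631 tau [-0.461  1.567  0.31 ] p [ 0.5    -0.0554  0.0578] g 0.45
```

Request:
{"api": "servo_tool", "payload": {
  "twist": [
    [0,0,-1],
    [0,0,0]
  ],
  "translation": [
    [0,0,0],
    [0,0,0]
  ],
  "grip": [1,1]
}}

```text
time_s: 15.65
position: [0.5, -0.0554, 0.0578]
ee_rot: [0.0, 0.495, 0.869, 0.0]
wrist_force: [4.5, -2.9, 4.5]
grip_width: 0.452
```

```bash
python3 st.py
```

```text
t 15.65 yaw 30.66 F [ 4.53 -2.88  4.52] M [-0.626 -0.904 -0.216] j7 0.4777 tau [-0.458  1.578  0.313] p [ 0.5    -0.0554  0.0578] g 0.452
```

Request:
{"api": "servo_tool", "payload": {
  "twist": [
    [0,0,-1],
    [0,0,0]
  ],
  "translation": [
    [0,0,0],
    [0,0,0]
  ],
  "grip": [1,1]
}}

```text
time_s: 15.85
position: [0.5, -0.0554, 0.0578]
ee_rot: [0.0, 0.487, 0.873, 0.0]
wrist_force: [3.7, -2.7, 3.9]
grip_width: 0.449
```

```bash
python3 st.py
```

```text
t 15.85 yaw 31.67 F [ 3.65 -2.68  3.95] M [-0.626 -0.936 -0.107] j7 0.4924 tau [-0.475  1.588  0.295] p [ 0.5    -0.0554  0.0578] g 0.449
```

Request:
{"api": "servo_tool", "payload": {
  "twist": [
    [0,0,-1],
    [0,0,0]
  ],
  "translation": [
    [0,0,0],
    [0,0,0]
  ],
  "grip": [1,1]
}}

```text
time_s: 16.05
position: [0.5, -0.0554, 0.0578]
ee_rot: [0.0, 0.48, 0.877, 0.0]
wrist_force: [4.4, -2.4, 3.5]
grip_width: 0.45
```

```bash
python3 st.py
```

```text
t 16.05 yaw 32.67 F [ 4.37 -2.41  3.53] M [-0.671 -0.937 -0.141] j7 0.5071 tau [-0.512  1.596  0.257] p [ 0.5    -0.0554  0.0578] g 0.45
```

Four clicks have gone by, so the stop should come next. I'm taking 1° steps.

Request:
{"api": "servo_tool", "payload": {
  "twist": [
    [0,0,-1],
    [0,0,-1],
    [0,0,0]
  ],
  "translation": [
    [0,0,0],
    [0,0,0],
    [0,0,0]
  ],
  "grip": [1,1,1]
}}

```text
time_s: 16.35
position: [0.5, -0.0554, 0.0578]
ee_rot: [0.0, 0.464, 0.886, 0.0]
wrist_force: [5.1, -3.0, 4.7]
grip_width: 0.45
```

```bash
python3 st.py
```

```text
t 16.35 yaw 34.7 F [ 5.08 -3.04  4.71] M [-0.656 -0.924  0.029] j7 0.5366 tau [-0.628  1.611  0.138] p [ 0.5    -0.0554  0.0578] g 0.45
```

Request:
{"api": "servo_tool", "payload": {
  "twist": [
    [0,0,-1],
    [0,0,0]
  ],
  "translation": [
    [0,0,0],
    [0,0,0]
  ],
  "grip": [1,1]
}}

```text
time_s: 16.55
position: [0.5, -0.0554, 0.0578]
ee_rot: [0.0, 0.456, 0.89, 0.0]
wrist_force: [4.8, -2.2, 3.8]
grip_width: 0.449
```

```bash
python3 st.py
```

```text
t 16.55 yaw 35.7 F [ 4.82 -2.22  3.78] M [-0.671 -0.952 -0.018] j7 0.5513 tau [-0.644  1.62   0.119] p [ 0.5    -0.0554  0.0578] g 0.449
```

Request:
{"api": "servo_tool", "payload": {
  "twist": [
    [0,0,-1],
    [0,0,0]
  ],
  "translation": [
    [0,0,0],
    [0,0,0]
  ],
  "grip": [1,1]
}}

```text
time_s: 16.75
position: [0.5, -0.0553, 0.0578]
ee_rot: [0.0, 0.449, 0.894, 0.0]
wrist_force: [4.4, -1.8, 4.1]
grip_width: 0.447
```

```bash
python3 st.py
```

```text
t 16.75 yaw 36.7 F [ 4.45 -1.81  4.09] M [-0.671 -1.053 -0.066] j7 0.5658 tau [-0.647  1.629  0.116] p [ 0.5    -0.0553  0.0578] g 0.447
```

Request:
{"api": "servo_tool", "payload": {
  "twist": [
    [0,0,-1],
    [0,0,0]
  ],
  "translation": [
    [0,0,0],
    [0,0,0]
  ],
  "grip": [1,1]
}}

```text
time_s: 16.95
position: [0.5, -0.0553, 0.0578]
ee_rot: [0.0, 0.441, 0.898, 0.0]
wrist_force: [3.1, -2.8, 4.8]
grip_width: 0.45
```

```bash
python3 st.py
```

```text
t 16.95 yaw 37.71 F [ 3.12 -2.83  4.81] M [-0.701 -0.968  0.027] j7 0.5805 tau [-0.647  1.639  0.116] p [ 0.5    -0.0553  0.0578] g 0.45
```

Request:
{"api": "servo_tool", "payload": {
  "twist": [
    [0,0,-1],
    [0,0,0]
  ],
  "translation": [
    [0,0,0],
    [0,0,0]
  ],
  "grip": [1,1]
}}

```text
time_s: 17.15
position: [0.5, -0.0553, 0.0578]
ee_rot: [0.0, 0.433, 0.901, 0.0]
wrist_force: [4.9, -2.2, 3.6]
grip_width: 0.451
```

```bash
python3 st.py
```

```text
t 17.15 yaw 38.7 F [ 4.94 -2.19  3.58] M [-0.67  -0.972  0.016] j7 0.5951 tau [-0.648  1.648  0.116] p [ 0.5    -0.0553  0.0578] g 0.451
```

Request:
{"api": "servo_tool", "payload": {
  "twist": [
    [0,0,-1],
    [0,0,0]
  ],
  "translation": [
    [0,0,0],
    [0,0,0]
  ],
  "grip": [1,1]
}}

```text
time_s: 17.35
position: [0.5001, -0.0553, 0.0578]
ee_rot: [0.0, 0.425, 0.905, 0.0]
wrist_force: [4.3, -2.6, 4.2]
grip_width: 0.451
```

```bash
python3 st.py
```

```text
t 17.35 yaw 39.71 F [ 4.28 -2.6   4.22] M [-0.668 -1.021  0.012] j7 0.6098 tau [-0.648  1.658  0.116] p [ 0.5001 -0.0553  0.0578] g 0.451
```

Request:
{"api": "servo_tool", "payload": {
  "twist": [
    [0,0,-1],
    [0,0,0]
  ],
  "translation": [
    [0,0,0],
    [0,0,0]
  ],
  "grip": [1,1]
}}

```text
time_s: 17.55
position: [0.5001, -0.0553, 0.0578]
ee_rot: [0.0, 0.417, 0.909, 0.0]
wrist_force: [6.0, -2.4, 4.0]
grip_width: 0.452
```

```bash
python3 st.py
```

```text
t 17.55 yaw 40.7 F [ 5.99 -2.44  3.95] M [-0.633 -0.972  0.035] j7 0.6245 tau [-0.648  1.667  0.116] p [ 0.5001 -0.0553  0.0578] g 0.452
```

Request:
{"api": "servo_tool", "payload": {
  "twist": [
    [0,0,-1],
    [0,0,0]
  ],
  "translation": [
    [0,0,0],
    [0,0,0]
  ],
  "grip": [1,1]
}}

```text
time_s: 17.75
position: [0.5001, -0.0553, 0.0578]
ee_rot: [0.0, 0.409, 0.913, 0.0]
wrist_force: [4.8, -1.4, 4.0]
grip_width: 0.452
```

```bash
python3 st.py
```

```text
t 17.75 yaw 41.71 F [ 4.82 -1.44  4.  ] M [-0.7   -0.958  0.043] j7 0.6391 tau [-0.649  1.676  0.116] p [ 0.5001 -0.0553  0.0578] g 0.452
```

Request:
{"api": "servo_tool", "payload": {
  "twist": [
    [0,0,-1],
    [0,0,0]
  ],
  "translation": [
    [0,0,0],
    [0,0,0]
  ],
  "grip": [1,1]
}}

```text
time_s: 17.95
position: [0.5001, -0.0553, 0.0578]
ee_rot: [0.0, 0.401, 0.916, 0.0]
wrist_force: [5.7, -2.8, 3.4]
grip_width: 0.454
```

```bash
python3 st.py
```

```text
t 17.95 yaw 42.7 F [ 5.67 -2.83  3.39] M [-0.682 -1.008  0.003] j7 0.6538 tau [-0.649  1.685  0.116] p [ 0.5001 -0.0553  0.0578] g 0.454
```

Request:
{"api": "servo_tool", "payload": {
  "twist": [
    [0,0,-1],
    [0,0,0]
  ],
  "translation": [
    [0,0,0],
    [0,0,0]
  ],
  "grip": [1,1]
}}

```text
time_s: 18.15
position: [0.5001, -0.0553, 0.0578]
ee_rot: [0.0, 0.393, 0.919, 0.0]
wrist_force: [4.9, -2.1, 2.9]
grip_width: 0.454
```

```bash
python3 st.py
```

```text
t 18.15 yaw 43.71 F [ 4.89 -2.1   2.92] M [-0.657 -1.038  0.029] j7 0.6684 tau [-0.649  1.694  0.116] p [ 0.5001 -0.0553  0.0578] g 0.454
```

Request:
{"api": "servo_tool", "payload": {
  "twist": [
    [0,0,-1],
    [0,0,0]
  ],
  "translation": [
    [0,0,0],
    [0,0,0]
  ],
  "grip": [1,1]
}}

```text
time_s: 18.35
position: [0.5002, -0.0553, 0.0578]
ee_rot: [0.0, 0.385, 0.923, 0.0]
wrist_force: [4.9, -2.3, 3.8]
grip_width: 0.451
```

```bash
python3 st.py
```

```text
t 18.35 yaw 44.71 F [ 4.91 -2.29  3.75] M [-0.625 -1.058  0.022] j7 0.6831 tau [-0.649  1.703  0.116] p [ 0.5002 -0.0553  0.0578] g 0.451
```

Request:
{"api": "servo_tool", "payload": {
  "twist": [
    [0,0,-1],
    [0,0,0]
  ],
  "translation": [
    [0,0,0],
    [0,0,0]
  ],
  "grip": [1,1]
}}

```text
time_s: 18.55
position: [0.5001, -0.0553, 0.0578]
ee_rot: [0.0, 0.378, 0.926, 0.0]
wrist_force: [4.1, -2.1, 3.2]
grip_width: 0.452
```

```bash
python3 st.py
```

```text
t 18.55 yaw 45.64 F [ 4.13 -2.15  3.17] M [-0.61  -1.08  -0.321] j7 0.6971 tau [-0.297  1.732  0.492] p [ 0.5001 -0.0553  0.0578] g 0.452
```

Request:
{"api": "servo_tool", "payload": {
  "twist": [
    [0,0,-1],
    [0,0,0]
  ],
  "translation": [
    [0,0,0],
    [0,0,0]
  ],
  "grip": [1,1]
}}

```text
time_s: 18.75
position: [0.5002, -0.0553, 0.0578]
ee_rot: [0.0, 0.37, 0.929, 0.001]
wrist_force: [4.4, -1.0, 3.0]
grip_width: 0.452
```

```bash
python3 st.py
```

```text
t 18.75 yaw 46.54 F [ 4.38 -1.01  2.99] M [-0.519 -1.027 -0.857] j7 0.7109 tau [0.166 1.767 0.988] p [ 0.5002 -0.0553  0.0578] g 0.452
```

Request:
{"api": "servo_tool", "payload": {
  "twist": [
    [0,0,-1],
    [0,0,0]
  ],
  "translation": [
    [0,0,0],
    [0,0,0]
  ],
  "grip": [1,1]
}}

```text
time_s: 18.95
position: [0.4998, -0.0549, 0.0578]
ee_rot: [-0.0, 0.361, 0.932, 0.0]
wrist_force: [4.7, -0.9, 5.9]
grip_width: 0.451
```

```bash
python3 st.py
```

```text
t 18.95 yaw 47.63 F [ 4.67 -0.87  5.95] M [-0.24  -0.811 -0.721] j7 0.7264 tau [0.297 1.517 0.832] p [ 0.4998 -0.0549  0.0578] g 0.451
```

I batched three 1° steps, and the stop came on much more steeply than I allowed for: about 0.32, then 0.86, then 0.72 N m. That is above the 0.6 N m limit, so I'm backing off now and will go one step at a time.

Request:
{"api": "servo_tool", "payload": {
  "twist": [
    [0,0,1],
    [0,0,1],
    [0,0,0]
  ],
  "translation": [
    [0,0,0],
    [0,0,0],
    [0,0,0]
  ],
  "grip": [1,1,1]
}}

```text
time_s: 19.25
position: [0.4998, -0.055, 0.0578]
ee_rot: [0.0, 0.377, 0.926, 0.0]
wrist_force: [4.4, -0.8, 5.0]
grip_width: 0.45
```

```bash
python3 st.py
```

```text
t 19.25 yaw 45.73 F [ 4.37 -0.79  5.04] M [-0.243 -0.89   0.053] j7 0.6975 tau [-0.344  1.511 -0.138] p [ 0.4998 -0.055   0.0578] g 0.45
```

Request:
{"api": "servo_tool", "payload": {
  "twist": [
    [0,0,2],
    [0,0,0]
  ],
  "translation": [
    [0,0,0],
    [0,0,0]
  ],
  "grip": [1,1]
}}

```text
time_s: 19.45
position: [0.4998, -0.055, 0.0578]
ee_rot: [0.0, 0.393, 0.919, 0.0]
wrist_force: [3.9, -1.5, 5.0]
grip_width: 0.453
```

```bash
python3 st.py
```

```text
t 19.45 yaw 43.7 F [ 3.95 -1.53  4.99] M [-0.246 -0.862  0.018] j7 0.6679 tau [-0.346  1.5   -0.236] p [ 0.4998 -0.055   0.0578] g 0.453
```

Request:
{"api": "servo_tool", "payload": {
  "twist": [
    [0,0,2],
    [0,0,0]
  ],
  "translation": [
    [0,0,0],
    [0,0,0]
  ],
  "grip": [1,1]
}}

```text
time_s: 19.65
position: [0.4998, -0.055, 0.0578]
ee_rot: [0.0, 0.409, 0.912, 0.0]
wrist_force: [5.3, -0.3, 5.3]
grip_width: 0.453
```

```bash
python3 st.py
```

```text
t 19.65 yaw 41.7 F [ 5.31 -0.26  5.29] M [-0.294 -0.86   0.016] j7 0.6386 tau [-0.344  1.491 -0.237] p [ 0.4998 -0.055   0.0578] g 0.453
```

Request:
{"api": "servo_tool", "payload": {
  "twist": [
    [0,0,2],
    [0,0,0]
  ],
  "translation": [
    [0,0,0],
    [0,0,0]
  ],
  "grip": [1,1]
}}

```text
time_s: 19.85
position: [0.4998, -0.0549, 0.0578]
ee_rot: [0.0, 0.425, 0.905, 0.0]
wrist_force: [5.4, -0.8, 5.3]
grip_width: 0.452
```

```bash
python3 st.py
```

```text
t 19.85 yaw 39.7 F [ 5.38 -0.78  5.26] M [-0.301 -0.889 -0.02 ] j7 0.6093 tau [-0.341  1.483 -0.237] p [ 0.4998 -0.0549  0.0578] g 0.452
```

Request:
{"api": "servo_tool", "payload": {
  "twist": [
    [0,0,2],
    [0,0,0]
  ],
  "translation": [
    [0,0,0],
    [0,0,0]
  ],
  "grip": [1,1]
}}

```text
time_s: 20.05
position: [0.4998, -0.055, 0.0578]
ee_rot: [0.0, 0.441, 0.898, 0.0]
wrist_force: [5.1, -1.8, 5.2]
grip_width: 0.455
```

```bash
python3 st.py
```

```text
t 20.05 yaw 37.7 F [ 5.09 -1.78  5.17] M [-0.268 -0.806  0.012] j7 0.58 tau [-0.338  1.474 -0.236] p [ 0.4998 -0.055   0.0578] g 0.455
```

Request:
{"api": "servo_tool", "payload": {
  "twist": [
    [0,0,2],
    [0,0,0]
  ],
  "translation": [
    [0,0,0],
    [0,0,0]
  ],
  "grip": [1,1]
}}

```text
time_s: 20.25
position: [0.4997, -0.0549, 0.0578]
ee_rot: [0.0, 0.456, 0.89, 0.0]
wrist_force: [3.8, -0.4, 4.6]
grip_width: 0.452
```

```bash
python3 st.py
```

```text
t 20.25 yaw 35.69 F [ 3.83 -0.36  4.57] M [-0.301 -0.844 -0.025] j7 0.5507 tau [-0.335  1.465 -0.237] p [ 0.4997 -0.0549  0.0578] g 0.452
```

Request:
{"api": "servo_tool", "payload": {
  "twist": [
    [0,0,2],
    [0,0,0]
  ],
  "translation": [
    [0,0,0],
    [0,0,0]
  ],
  "grip": [1,1]
}}

```text
time_s: 20.45
position: [0.4997, -0.055, 0.0578]
ee_rot: [0.0, 0.472, 0.882, 0.0]
wrist_force: [3.0, -0.4, 5.6]
grip_width: 0.45
```

```bash
python3 st.py
```

```text
t 20.45 yaw 33.7 F [ 2.99 -0.36  5.58] M [-0.313 -0.835  0.038] j7 0.5215 tau [-0.332  1.456 -0.237] p [ 0.4997 -0.055   0.0578] g 0.45
```

Request:
{"api": "servo_tool", "payload": {
  "twist": [
    [0,0,2],
    [0,0,0]
  ],
  "translation": [
    [0,0,0],
    [0,0,0]
  ],
  "grip": [1,1]
}}

```text
time_s: 20.65
position: [0.4997, -0.055, 0.0578]
ee_rot: [0.0, 0.487, 0.873, 0.0]
wrist_force: [4.1, -1.2, 5.4]
grip_width: 0.454
```

```bash
python3 st.py
```

```text
t 20.65 yaw 31.69 F [ 4.05 -1.17  5.39] M [-0.299 -0.838  0.027] j7 0.4922 tau [-0.328  1.447 -0.236] p [ 0.4997 -0.055   0.0578] g 0.454
```

Request:
{"api": "servo_tool", "payload": {
  "twist": [
    [0,0,2],
    [0,0,0]
  ],
  "translation": [
    [0,0,0],
    [0,0,0]
  ],
  "grip": [1,1]
}}

```text
time_s: 20.85
position: [0.4997, -0.055, 0.0578]
ee_rot: [0.0, 0.502, 0.865, 0.0]
wrist_force: [3.9, -0.9, 4.4]
grip_width: 0.453
```

```bash
python3 st.py
```

```text
t 20.85 yaw 29.69 F [ 3.89 -0.89  4.41] M [-0.268 -0.819  0.001] j7 0.4629 tau [-0.324  1.438 -0.236] p [ 0.4997 -0.055   0.0578] g 0.453
```

Request:
{"api": "servo_tool", "payload": {
  "twist": [
    [0,0,2],
    [0,0,0]
  ],
  "translation": [
    [0,0,0],
    [0,0,0]
  ],
  "grip": [1,1]
}}

```text
time_s: 21.05
position: [0.4997, -0.055, 0.0578]
ee_rot: [0.0, 0.517, 0.856, 0.0]
wrist_force: [3.1, -1.1, 5.3]
grip_width: 0.456
```

```bash
python3 st.py
```

```text
t 21.05 yaw 27.71 F [ 3.14 -1.06  5.34] M [-0.306 -0.822  0.078] j7 0.4338 tau [-0.393  1.425 -0.313] p [ 0.4997 -0.055   0.0578] g 0.456
```

Request:
{"api": "servo_tool", "payload": {
  "twist": [
    [0,0,2],
    [0,0,0]
  ],
  "translation": [
    [0,0,0],
    [0,0,0]
  ],
  "grip": [1,1]
}}

```text
time_s: 21.25
position: [0.4997, -0.055, 0.0578]
ee_rot: [0.0, 0.532, 0.847, 0.0]
wrist_force: [3.9, -1.6, 5.8]
grip_width: 0.449
```

```bash
python3 st.py
```

```text
t 21.25 yaw 25.72 F [ 3.91 -1.61  5.76] M [-0.359 -0.826  0.157] j7 0.4046 tau [-0.471  1.412 -0.4  ] p [ 0.4997 -0.055   0.0578] g 0.449
```

Request:
{"api": "servo_tool", "payload": {
  "twist": [
    [0,0,2],
    [0,0,0]
  ],
  "translation": [
    [0,0,0],
    [0,0,0]
  ],
  "grip": [1,1]
}}

```text
time_s: 21.45
position: [0.4997, -0.055, 0.0578]
ee_rot: [0.0, 0.547, 0.837, 0.0]
wrist_force: [3.9, -1.0, 5.8]
grip_width: 0.453
```

```bash
python3 st.py
```

```text
t 21.45 yaw 23.73 F [ 3.89 -0.98  5.78] M [-0.377 -0.809  0.203] j7 0.3754 tau [-0.499  1.401 -0.434] p [ 0.4997 -0.055   0.0578] g 0.453
```

Request:
{"api": "servo_tool", "payload": {
  "twist": [
    [0,0,2],
    [0,0,0]
  ],
  "translation": [
    [0,0,0],
    [0,0,0]
  ],
  "grip": [1,1]
}}

```text
time_s: 21.65
position: [0.4997, -0.055, 0.0578]
ee_rot: [-0.0, 0.561, 0.828, 0.0]
wrist_force: [3.4, -1.7, 5.4]
grip_width: 0.451
```

```bash
python3 st.py
```

```text
t 21.65 yaw 21.72 F [ 3.39 -1.67  5.43] M [-0.329 -0.751  0.145] j7 0.3461 tau [-0.454  1.392 -0.389] p [ 0.4997 -0.055   0.0578] g 0.451
```

Request:
{"api": "servo_tool", "payload": {
  "twist": [
    [0,0,2],
    [0,0,0]
  ],
  "translation": [
    [0,0,0],
    [0,0,0]
  ],
  "grip": [1,1]
}}

```text
time_s: 21.85
position: [0.4997, -0.055, 0.0578]
ee_rot: [-0.0, 0.576, 0.818, 0.0]
wrist_force: [3.1, -1.4, 6.8]
grip_width: 0.452
```

```bash
python3 st.py
```

```text
t 21.85 yaw 19.7 F [ 3.1  -1.4   6.83] M [-0.363 -0.758  0.082] j7 0.3166 tau [-0.337  1.386 -0.268] p [ 0.4997 -0.055   0.0578] g 0.452
```

Request:
{"api": "servo_tool", "payload": {
  "twist": [
    [0,0,2],
    [0,0,0]
  ],
  "translation": [
    [0,0,0],
    [0,0,0]
  ],
  "grip": [1,1]
}}

```text
time_s: 22.05
position: [0.4997, -0.055, 0.0578]
ee_rot: [-0.0, 0.59, 0.807, 0.0]
wrist_force: [3.7, -1.4, 5.5]
grip_width: 0.45
```

```bash
python3 st.py
```

```text
t 22.05 yaw 17.69 F [ 3.72 -1.43  5.55] M [-0.331 -0.794  0.024] j7 0.2873 tau [-0.311  1.377 -0.249] p [ 0.4997 -0.055   0.0578] g 0.45
```

Request:
{"api": "servo_tool", "payload": {
  "twist": [
    [0,0,2],
    [0,0,0]
  ],
  "translation": [
    [0,0,0],
    [0,0,0]
  ],
  "grip": [1,1]
}}

```text
time_s: 22.25
position: [0.4996, -0.055, 0.0578]
ee_rot: [-0.0, 0.604, 0.797, 0.0]
wrist_force: [4.3, -1.7, 5.4]
grip_width: 0.449
```

```bash
python3 st.py
```

```text
t 22.25 yaw 15.68 F [ 4.31 -1.66  5.42] M [-0.343 -0.801  0.003] j7 0.258 tau [-0.297  1.366 -0.236] p [ 0.4996 -0.055   0.0578] g 0.449
```

Request:
{"api": "servo_tool", "payload": {
  "twist": [
    [0,0,2],
    [0,0,0]
  ],
  "translation": [
    [0,0,0],
    [0,0,0]
  ],
  "grip": [1,1]
}}

```text
time_s: 22.45
position: [0.4996, -0.055, 0.0578]
ee_rot: [-0.0, 0.618, 0.786, 0.0]
wrist_force: [3.5, -0.2, 5.8]
grip_width: 0.451
```

```bash
python3 st.py
```

```text
t 22.45 yaw 13.69 F [ 3.52 -0.24  5.82] M [-0.346 -0.694 -0.025] j7 0.2288 tau [-0.292  1.356 -0.236] p [ 0.4996 -0.055   0.0578] g 0.451
```

Clockwise click 1 peaked at yaw 23.7 and dropped. Continuing.

Request:
{"api": "servo_tool", "payload": {
  "twist": [
    [0,0,2],
    [0,0,2],
    [0,0,0]
  ],
  "translation": [
    [0,0,0],
    [0,0,0],
    [0,0,0]
  ],
  "grip": [1,1,1]
}}

```text
time_s: 22.75
position: [0.4996, -0.055, 0.0578]
ee_rot: [-0.0, 0.645, 0.764, 0.0]
wrist_force: [3.2, -0.6, 5.5]
grip_width: 0.45
```

```bash
python3 st.py
```

```text
t 22.75 yaw 9.68 F [ 3.21 -0.62  5.51] M [-0.306 -0.755 -0.032] j7 0.1703 tau [-0.292  1.333 -0.254] p [ 0.4996 -0.055   0.0578] g 0.45
```

Request:
{"api": "servo_tool", "payload": {
  "twist": [
    [0,0,2],
    [0,0,0]
  ],
  "translation": [
    [0,0,0],
    [0,0,0]
  ],
  "grip": [1,1]
}}

```text
time_s: 22.95
position: [0.4996, -0.055, 0.0578]
ee_rot: [-0.0, 0.658, 0.753, 0.0]
wrist_force: [4.1, -0.5, 6.3]
grip_width: 0.451
```

```bash
python3 st.py
```

```text
t 22.95 yaw 7.7 F [ 4.08 -0.55  6.27] M [-0.298 -0.758  0.088] j7 0.1412 tau [-0.352  1.32  -0.314] p [ 0.4996 -0.055   0.0578] g 0.451
```

Request:
{"api": "servo_tool", "payload": {
  "twist": [
    [0,0,2],
    [0,0,0]
  ],
  "translation": [
    [0,0,0],
    [0,0,0]
  ],
  "grip": [1,1]
}}

```text
time_s: 23.15
position: [0.4996, -0.055, 0.0578]
ee_rot: [-0.0, 0.671, 0.741, 0.0]
wrist_force: [3.8, -1.8, 5.7]
grip_width: 0.45
```

```bash
python3 st.py
```

```text
t 23.15 yaw 5.71 F [ 3.85 -1.82  5.71] M [-0.327 -0.751  0.142] j7 0.1121 tau [-0.428  1.306 -0.4  ] p [ 0.4996 -0.055   0.0578] g 0.45
```

Request:
{"api": "servo_tool", "payload": {
  "twist": [
    [0,0,2],
    [0,0,0]
  ],
  "translation": [
    [0,0,0],
    [0,0,0]
  ],
  "grip": [1,1]
}}

```text
time_s: 23.35
position: [0.4996, -0.055, 0.0578]
ee_rot: [-0.0, 0.684, 0.73, 0.0]
wrist_force: [3.5, -1.4, 5.9]
grip_width: 0.454
```

```bash
python3 st.py
```

```text
t 23.35 yaw 3.72 F [ 3.49 -1.38  5.93] M [-0.347 -0.674  0.264] j7 0.0829 tau [-0.455  1.294 -0.434] p [ 0.4996 -0.055   0.0578] g 0.454
```

Request:
{"api": "servo_tool", "payload": {
  "twist": [
    [0,0,2],
    [0,0,0]
  ],
  "translation": [
    [0,0,0],
    [0,0,0]
  ],
  "grip": [1,1]
}}

```text
time_s: 23.55
position: [0.4996, -0.055, 0.0578]
ee_rot: [-0.0, 0.696, 0.718, 0.0]
wrist_force: [3.8, -1.4, 5.8]
grip_width: 0.45
```

```bash
python3 st.py
```

```text
t 23.55 yaw 1.71 F [ 3.84 -1.38  5.8 ] M [-0.296 -0.678  0.125] j7 0.0536 tau [-0.407  1.283 -0.388] p [ 0.4996 -0.055   0.0578] g 0.45
```

Request:
{"api": "servo_tool", "payload": {
  "twist": [
    [0,0,2],
    [0,0,0]
  ],
  "translation": [
    [0,0,0],
    [0,0,0]
  ],
  "grip": [1,1]
}}

```text
time_s: 23.75
position: [0.4995, -0.055, 0.0578]
ee_rot: [-0.0, 0.709, 0.705, 0.0]
wrist_force: [3.6, -2.3, 5.9]
grip_width: 0.45
```

```bash
python3 st.py
```

```text
t 23.75 yaw -0.31 F [ 3.64 -2.27  5.93] M [-0.312 -0.667  0.031] j7 0.0242 tau [-0.289  1.274 -0.267] p [ 0.4995 -0.055   0.0578] g 0.45
```

Request:
{"api": "servo_tool", "payload": {
  "twist": [
    [0,0,2],
    [0,0,0]
  ],
  "translation": [
    [0,0,0],
    [0,0,0]
  ],
  "grip": [1,1]
}}

```text
time_s: 23.95
position: [0.4995, -0.055, 0.0578]
ee_rot: [-0.0, 0.721, 0.693, 0.0]
wrist_force: [3.8, -1.3, 5.6]
grip_width: 0.449
```

```bash
python3 st.py
```

```text
t 23.95 yaw -2.32 F [ 3.82 -1.27  5.64] M [-0.299 -0.651  0.047] j7 -0.005 tau [-0.262  1.262 -0.248] p [ 0.4995 -0.055   0.0578] g 0.449
```

Request:
{"api": "servo_tool", "payload": {
  "twist": [
    [0,0,2],
    [0,0,2],
    [0,0,0]
  ],
  "translation": [
    [0,0,0],
    [0,0,0],
    [0,0,0]
  ],
  "grip": [1,1,1]
}}

```text
time_s: 24.25
position: [0.4995, -0.055, 0.0578]
ee_rot: [-0.0, 0.745, 0.667, 0.0]
wrist_force: [3.2, -1.2, 6.3]
grip_width: 0.45
```

```bash
python3 st.py
```

```text
t 24.25 yaw -6.33 F [ 3.25 -1.15  6.29] M [-0.275 -0.614 -0.005] j7 -0.0635 tau [-0.25   1.238 -0.254] p [ 0.4995 -0.055   0.0578] g 0.45
```

Click 2 peaked at 3.7 and dropped. Next is click 3.

Request:
{"api": "servo_tool", "payload": {
  "twist": [
    [0,0,2],
    [0,0,2],
    [0,0,0]
  ],
  "translation": [
    [0,0,0],
    [0,0,0],
    [0,0,0]
  ],
  "grip": [1,1,1]
}}

```text
time_s: 24.55
position: [0.4995, -0.055, 0.0578]
ee_rot: [-0.0, 0.768, 0.641, 0.0]
wrist_force: [3.6, -1.0, 6.9]
grip_width: 0.45
```

```bash
python3 st.py
```

```text
t 24.55 yaw -10.33 F [ 3.6  -1.    6.91] M [-0.29  -0.699  0.028] j7 -0.1218 tau [-0.238  1.213 -0.254] p [ 0.4995 -0.055   0.0578] g 0.45
```

Request:
{"api": "servo_tool", "payload": {
  "twist": [
    [0,0,2],
    [0,0,0]
  ],
  "translation": [
    [0,0,0],
    [0,0,0]
  ],
  "grip": [1,1]
}}

```text
time_s: 24.75
position: [0.4995, -0.055, 0.0578]
ee_rot: [-0.0, 0.779, 0.627, 0.0]
wrist_force: [2.8, -1.0, 5.9]
grip_width: 0.456
```

```bash
python3 st.py
```

```text
t 24.75 yaw -12.31 F [ 2.83 -1.02  5.9 ] M [-0.272 -0.656  0.071] j7 -0.1508 tau [-0.297  1.2   -0.314] p [ 0.4995 -0.055   0.0578] g 0.456
```

Request:
{"api": "servo_tool", "payload": {
  "twist": [
    [0,0,2],
    [0,0,0]
  ],
  "translation": [
    [0,0,0],
    [0,0,0]
  ],
  "grip": [1,1]
}}

```text
time_s: 24.95
position: [0.4995, -0.055, 0.0578]
ee_rot: [-0.0, 0.79, 0.614, -0.0]
wrist_force: [2.7, -2.4, 7.0]
grip_width: 0.454
```

```bash
python3 st.py
```

```text
t 24.95 yaw -14.29 F [ 2.74 -2.4   6.96] M [-0.321 -0.636  0.192] j7 -0.1799 tau [-0.372  1.187 -0.4  ] p [ 0.4995 -0.055   0.0578] g 0.454
```

Request:
{"api": "servo_tool", "payload": {
  "twist": [
    [0,0,2],
    [0,0,0]
  ],
  "translation": [
    [0,0,0],
    [0,0,0]
  ],
  "grip": [1,1]
}}

```text
time_s: 25.15
position: [0.4995, -0.055, 0.0578]
ee_rot: [-0.0, 0.8, 0.6, -0.0]
wrist_force: [3.4, -0.6, 6.2]
grip_width: 0.453
```

```bash
python3 st.py
```

```text
t 25.15 yaw -16.29 F [ 3.39 -0.6   6.16] M [-0.242 -0.591  0.19 ] j7 -0.2089 tau [-0.396  1.175 -0.433] p [ 0.4995 -0.055   0.0578] g 0.453
```

Request:
{"api": "servo_tool", "payload": {
  "twist": [
    [0,0,2],
    [0,0,0]
  ],
  "translation": [
    [0,0,0],
    [0,0,0]
  ],
  "grip": [1,1]
}}

```text
time_s: 25.35
position: [0.4994, -0.055, 0.0578]
ee_rot: [-0.0, 0.811, 0.586, -0.0]
wrist_force: [2.2, -1.6, 7.0]
grip_width: 0.452
```

```bash
python3 st.py
```

```text
t 25.35 yaw -18.3 F [ 2.21 -1.63  7.04] M [-0.267 -0.602  0.127] j7 -0.2382 tau [-0.347  1.163 -0.387] p [ 0.4994 -0.055   0.0578] g 0.452
```

Request:
{"api": "servo_tool", "payload": {
  "twist": [
    [0,0,2],
    [0,0,0]
  ],
  "translation": [
    [0,0,0],
    [0,0,0]
  ],
  "grip": [1,1]
}}

```text
time_s: 25.55
position: [0.4994, -0.055, 0.0578]
ee_rot: [-0.0, 0.821, 0.571, -0.0]
wrist_force: [2.0, -1.4, 6.4]
grip_width: 0.45
```

```bash
python3 st.py
```

```text
t 25.55 yaw -20.32 F [ 2.02 -1.36  6.44] M [-0.315 -0.63  -0.009] j7 -0.2675 tau [-0.227  1.151 -0.266] p [ 0.4994 -0.055   0.0578] g 0.45
```

Request:
{"api": "servo_tool", "payload": {
  "twist": [
    [0,0,2],
    [0,0,0]
  ],
  "translation": [
    [0,0,0],
    [0,0,0]
  ],
  "grip": [1,1]
}}

```text
time_s: 25.75
position: [0.4994, -0.055, 0.0578]
ee_rot: [-0.0, 0.831, 0.557, -0.0]
wrist_force: [3.8, -1.3, 7.0]
grip_width: 0.451
```

```bash
python3 st.py
```

```text
t 25.75 yaw -22.32 F [ 3.83 -1.35  7.01] M [-0.26  -0.57   0.065] j7 -0.2967 tau [-0.2    1.138 -0.248] p [ 0.4994 -0.055   0.0578] g 0.451
```

Request:
{"api": "servo_tool", "payload": {
  "twist": [
    [0,0,2],
    [0,0,2],
    [0,0,0]
  ],
  "translation": [
    [0,0,0],
    [0,0,0],
    [0,0,0]
  ],
  "grip": [1,1,1]
}}

```text
time_s: 26.05
position: [0.4994, -0.055, 0.0578]
ee_rot: [-0.0, 0.85, 0.527, -0.0]
wrist_force: [4.0, -1.4, 6.9]
grip_width: 0.454
```

```bash
python3 st.py
```

```text
t 26.05 yaw -26.33 F [ 4.03 -1.4   6.85] M [-0.264 -0.558  0.005] j7 -0.355 tau [-0.185  1.112 -0.253] p [ 0.4994 -0.055   0.0578] g 0.454
```

Click 3 peaked at -16.3 and dropped. Next is click 4, the last.

Request:
{"api": "servo_tool", "payload": {
  "twist": [
    [0,0,2],
    [0,0,2],
    [0,0,0]
  ],
  "translation": [
    [0,0,0],
    [0,0,0],
    [0,0,0]
  ],
  "grip": [1,1,1]
}}

```text
time_s: 26.35
position: [0.4994, -0.0549, 0.0578]
ee_rot: [-0.0, 0.867, 0.498, -0.0]
wrist_force: [3.1, -1.4, 7.2]
grip_width: 0.454
```

```bash
python3 st.py
```

```text
t 26.35 yaw -30.33 F [ 3.06 -1.36  7.2 ] M [-0.253 -0.533  0.001] j7 -0.4131 tau [-0.171  1.087 -0.253] p [ 0.4994 -0.0549  0.0578] g 0.454
```

Request:
{"api": "servo_tool", "payload": {
  "twist": [
    [0,0,2],
    [0,0,0]
  ],
  "translation": [
    [0,0,0],
    [0,0,0]
  ],
  "grip": [1,1]
}}

```text
time_s: 26.55
position: [0.4994, -0.0549, 0.0578]
ee_rot: [-0.0, 0.876, 0.482, -0.0]
wrist_force: [4.3, -0.9, 7.1]
grip_width: 0.452
```

```bash
python3 st.py
```

```text
t 26.55 yaw -32.31 F [ 4.29 -0.86  7.06] M [-0.219 -0.584  0.026] j7 -0.4421 tau [-0.229  1.075 -0.313] p [ 0.4994 -0.0549  0.0578] g 0.452
```

Request:
{"api": "servo_tool", "payload": {
  "twist": [
    [0,0,2],
    [0,0,0]
  ],
  "translation": [
    [0,0,0],
    [0,0,0]
  ],
  "grip": [1,1]
}}

```text
time_s: 26.75
position: [0.4994, -0.055, 0.0578]
ee_rot: [-0.0, 0.884, 0.467, -0.0]
wrist_force: [2.6, -0.8, 7.7]
grip_width: 0.452
```

```bash
python3 st.py
```

```text
t 26.75 yaw -34.3 F [ 2.63 -0.79  7.66] M [-0.276 -0.543  0.143] j7 -0.471 tau [-0.302  1.063 -0.4  ] p [ 0.4994 -0.055   0.0578] g 0.452
```

Request:
{"api": "servo_tool", "payload": {
  "twist": [
    [0,0,2],
    [0,0,0]
  ],
  "translation": [
    [0,0,0],
    [0,0,0]
  ],
  "grip": [1,1]
}}

```text
time_s: 26.95
position: [0.4993, -0.0549, 0.0578]
ee_rot: [-0.0, 0.892, 0.452, -0.0]
wrist_force: [2.9, -1.2, 7.1]
grip_width: 0.45
```

```bash
python3 st.py
```

```text
t 26.95 yaw -36.29 F [ 2.92 -1.16  7.13] M [-0.205 -0.537  0.17 ] j7 -0.5 tau [-0.326  1.052 -0.433] p [ 0.4993 -0.0549  0.0578] g 0.45
```

Request:
{"api": "servo_tool", "payload": {
  "twist": [
    [0,0,2],
    [0,0,0]
  ],
  "translation": [
    [0,0,0],
    [0,0,0]
  ],
  "grip": [1,1]
}}

```text
time_s: 27.15
position: [0.4993, -0.0549, 0.0578]
ee_rot: [-0.0, 0.9, 0.436, -0.0]
wrist_force: [3.5, -1.3, 7.1]
grip_width: 0.452
```

```bash
python3 st.py
```

```text
t 27.15 yaw -38.3 F [ 3.45 -1.26  7.11] M [-0.238 -0.518  0.179] j7 -0.5292 tau [-0.275  1.039 -0.387] p [ 0.4993 -0.0549  0.0578] g 0.452
```

Request:
{"api": "servo_tool", "payload": {
  "twist": [
    [0,0,2],
    [0,0,0]
  ],
  "translation": [
    [0,0,0],
    [0,0,0]
  ],
  "grip": [1,1]
}}

```text
time_s: 27.35
position: [0.4993, -0.0549, 0.0578]
ee_rot: [-0.0, 0.907, 0.42, -0.0]
wrist_force: [2.8, 0.1, 7.4]
grip_width: 0.452
```

```bash
python3 st.py
```

```text
t 27.35 yaw -40.32 F [2.77 0.13 7.43] M [-0.243 -0.504  0.017] j7 -0.5583 tau [-0.153  1.026 -0.265] p [ 0.4993 -0.0549  0.0578] g 0.452
```

Request:
{"api": "servo_tool", "payload": {
  "twist": [
    [0,0,2],
    [0,0,0],
    [0,0,0]
  ],
  "translation": [
    [0,0,0],
    [0,0,0],
    [0,0,0]
  ],
  "grip": [1,1,1]
}}

```text
time_s: 27.65
position: [0.4993, -0.0549, 0.0578]
ee_rot: [-0.0, 0.915, 0.405, -0.0]
wrist_force: [2.9, -0.5, 6.9]
grip_width: 0.449
```

```bash
python3 st.py
```

```text
t 27.65 yaw -42.28 F [ 2.94 -0.5   6.89] M [-0.213 -0.505 -0.016] j7 -0.5867 tau [-0.084  1.013 -0.014] p [ 0.4993 -0.0549  0.0578] g 0.449
```

Request:
{"api": "servo_tool", "payload": {
  "twist": [
    [0,0,2],
    [0,0,0],
    [0,0,0]
  ],
  "translation": [
    [0,0,0],
    [0,0,0],
    [0,0,0]
  ],
  "grip": [1,1,1]
}}

```text
time_s: 27.95
position: [0.4993, -0.0549, 0.0578]
ee_rot: [-0.0, 0.921, 0.388, -0.0]
wrist_force: [2.9, -0.4, 7.9]
grip_width: 0.451
```

```bash
python3 st.py
```

```text
t 27.95 yaw -44.28 F [ 2.85 -0.36  7.9 ] M [-0.219 -0.478 -0.013] j7 -0.6157 tau [-0.07   1.001 -0.01 ] p [ 0.4993 -0.0549  0.0578] g 0.451
```

Request:
{"api": "servo_tool", "payload": {
  "twist": [
    [0,0,0],
    [0,0,0],
    [0,0,0],
    [0,0,0],
    [0,0,0]
  ],
  "translation": [
    [0,0,0],
    [0,0,0],
    [0,0,0],
    [0,0,0],
    [0,0,0]
  ],
  "grip": [0,-0.5,-0.8,-0.8,-0.8]
}}

```text
time_s: 28.45
position: [0.4988, -0.0553, 0.0573]
ee_rot: [-0.0, 0.922, 0.388, -0.001]
wrist_force: [-0.5, -0.6, 0.2]
grip_width: 0.796
```

Request:
{"api": "servo_tool", "payload": {
  "twist": [
    [0,0,0],
    [0,0,0],
    [0,0,0],
    [0,0,0],
    [0,0,0]
  ],
  "translation": [
    [0,0,0],
    [0,0,0],
    [0,0,0],
    [0,0,0],
    [0,0,0]
  ],
  "grip": [-0.8,-0.8,-0.8,-0.8,-0.8]
}}

```text
time_s: 28.95
position: [0.4996, -0.0555, 0.0577]
ee_rot: [-0.0, 0.922, 0.388, 0.0]
wrist_force: [-0.9, 0.5, -0.3]
grip_width: 0.898
```

```bash
python3 st.py
```

```text
t 28.95 yaw -44.36 F [-0.88  0.55 -0.3 ] M [-0.09   0.115  0.043] j7 -0.6167 tau [-0.044 -0.015  0.   ] p [ 0.4996 -0.0555  0.0577] g 0.898
```

Released cleanly; raising straight up.

Request:
{"api": "servo_tool", "payload": {
  "twist": [
    [0,0,0],
    [0,0,0],
    [0,0,0],
    [0,0,0],
    [0,0,0]
  ],
  "translation": [
    [0,0,-1],
    [0,0,-2],
    [0,0,-3],
    [0,0,-3],
    [0,0,-3]
  ],
  "grip": [-0.8,-0.8,-0.8,-0.8,-0.8]
}}

```text
time_s: 29.45
position: [0.4995, -0.0555, 0.1796]
ee_rot: [0.0, 0.922, 0.388, 0.0]
wrist_force: [-0.2, -0.3, 0.3]
grip_width: 0.9
```

Request:
{"api": "servo_tool", "payload": {
  "twist": [
    [0,0,0],
    [0,0,0],
    [0,0,0],
    [0,0,0],
    [0,0,0]
  ],
  "translation": [
    [0,0,0],
    [0,0,0],
    [0,0,0],
    [0,0,0],
    [0,0,0]
  ],
  "grip": [-0.8,-0.8,-0.8,-0.8,-0.8]
}}

```text
time_s: 29.95
position: [0.4989, -0.0554, 0.1767]
ee_rot: [-0.0, 0.922, 0.388, -0.001]
wrist_force: [-0.2, 0.4, -0.3]
grip_width: 0.895
```

```bash
python3 st.py; python3 -c "
from h import *
cv2.imwrite('pics/end.png',ctrl.snapshot('scene')[:,:,::-1])"
```

```text
t 29.95 yaw -44.36 F [-0.23  0.4  -0.29] M [-0.089  0.168  0.004] j7 -0.6598 tau [-0.056 -0.007  0.   ] p [ 0.4989 -0.0554  0.1767] g 0.895
```

View pics/end.png

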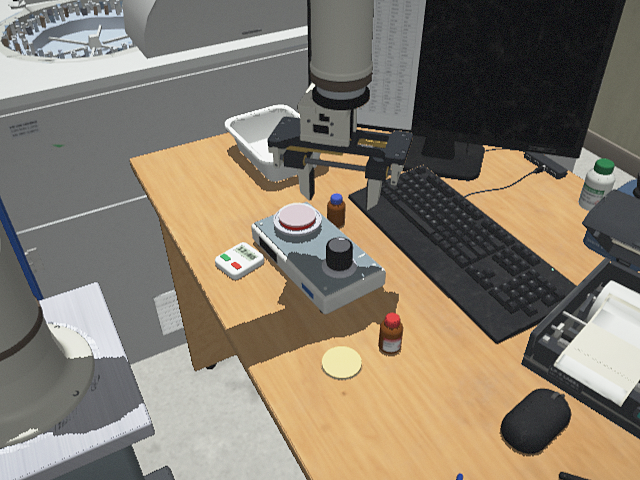

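The gripper is clear of the knob. The bottles (336,211) and (391,334), the dish (341,362) and the timer (239,260) are where they started.

```bash
python3 -c "
from h import *
print(ctrl.sign_off())"
```

```text
the job is handed in; nothing more can be done
None
```

The stage should now be resting in the fourth detent, but I pushed the bottom stop too hard on the way, so the attempt may count as failed.

- **Bottom stop (went wrong):** I turned the knob anticlockwise through four clicks and then reached the stop. I had sent three 1° steps together, and the stop stiffened much faster than I expected. The torque read 0.32, then 0.86, then 0.72 N m before I backed off. That is above the 0.6 N m limit for forcing, which corresponds to 0.1 rad past zero. The wrist turned only about 2 to 3° after first contact, and the pads may have slipped. I can't measure the spindle angle, so I don't know whether it passed 0.1 rad. I should have stopped at the 0.32 reading.
- **Four clicks clockwise (clean):** After about 17° of free play I felt four clear peaks of about 0.2 N m, 20° apart, at gripper angles of +23.7°, +3.7°, -16.3° and -36.3°. Each was followed by a drop to nearly zero. I stopped about 8° past the last peak with almost no torque on the knob, opened the fingers and lifted straight up about 12 cm.
- **Final checks:** The wrist force was about zero. The last picture shows the gripper clear of the knob and the bottles, loose dish and timer where they started. The job was handed in just after 30 s of the 67 s limit. The lift plate's height can't be measured by eye, so the fourth detent rests on the click count alone.

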